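Set up a rinse cup and stand the board in it

TASK

The square steel rinse cup is stored mouth-down on the bench mat. First turn it over and stand it mouth-up, wholly on the round metal drip plate, and let go of it; then draw the tall board (the one with the metal bar along its top edge) up out of the slotted rack and stand it in the cup, bare end down, and let go; it may lean on the cup's rim. Set things down rather than drop them, and leave the other boards and the rest of the bench as they are.

Things in the scene. Friction and masses are not known exactly. Their poses are not given: they have to be found in the camera images.
- cup: Square steel cup, outside 62 x 62 mm, 75 mm from rim to base, thin rolled lip round the mouth, walls and base 4 mm (inside 54 x 54 x 71 mm deep), 0.25 kg. Starts mouth-down. Origin: centre of the mouth, in the rim's plane. z runs from mouth to closed base (points up while mouth-down, down once mouth-up); x and y are square to the flat sides. The cup's middle lies 37.5 mm along z.
- cup_base (a point): Centre of the outer face of the cup's closed base, 75 mm along the cup's z from its origin.
- plate: Round metal drip plate, 140 mm across, 8 mm thick, fixed flat on the bench to the left or the right. Origin: centre of its underside, z up.
- plate_top (a point): Centre of the plate's top face, 8 mm above the bench.
- rack: Black slotted rack fixed across the bench from the plate: foot 64 (x) x 124 (y) x 8 mm high, two slotted walls up to 60 mm high. Three upright slots 36 mm apart (at y = -36, 0, 36 mm), each 6.5 mm wide in y; a board stands in each on the foot (8 mm up). Origin: centre of the underside, z up.
- board: Tall green circuit board standing in one of the rack's slots: 44 mm wide (x), 4 mm thick (y), 120 mm high (z), with a metal bar 44 x 10 x 12 mm along its top edge (10 mm thick in y, the place to hold it), about 60 g. Origin: middle of its bare bottom end; z runs up to the bar.
- board_foot (a point): Middle of the tall board's bare bottom end (its origin).
- board_grip (a point): Middle of the metal bar, 114 mm along the board's z from its origin.
- spare_a: Short green board in another slot, 44 x 4 x 78 mm, no bar; leave alone. Origin: middle of its bottom end.
- spare_b: Another short green board like spare_a; leave alone.
- multimeter: Orange multimeter lying flat, 80 x 150 x 40 mm; leave alone. Origin: centre of underside.
- spool: Solder wire spool standing on end, 60 mm across, 40 mm high; leave alone. Origin: centre of underside.
- round_cup: Round steel cup standing mouth-down, 64 mm across, 55 mm high; leave alone. Origin: centre of its closed base, now on top, 55 mm above the bench (its z points down).
- driver: Screwdriver lying flat, 170 mm long; leave alone. Origin: about its middle.
- flux: White bottle, 52 mm across, 120 mm high; leave alone. Origin: centre of underside.
- battery: Black and orange battery pack, 110 x 75 x 54 mm; leave alone. Origin: centre of underside.

How it is judged:
By the outcome, as a careful person would: the job done as asked, in the order asked, and still so for the second after the job is handed in, with the robot touching nothing.
It also fails if it takes over 72 s, if anything falls off the work surface, if the arm or the gripper's body presses on something with over 40 N, if the wrist force passes 120 N, or if a joint passes its speed limit or range.

ROBOT

A 7-joint arm with a two-finger parallel gripper is mounted at the origin on the work surface. World frame = base frame: x ahead of the robot, y to its left, z up, the work surface at z = 0. Lengths are in m, angles in rad, forces in N, time in s.
With the tool pointing down it reaches from about 0.35 to 0.9 m from the base axis. Payload 8.1 kg.
Tool frame: the origin (TCP) lies midway between the tips of the shut fingers; the grasp point (between the pads) lies 19 mm behind it; z points along the fingers, y is the line along which they close (so a half turn about z gives the same grasp; the last joint's range is limited). The gripper opens to 92 mm and grips with 3 to 60 N. Pads are 19 mm wide; open, the fingers measure 130 mm over their backs; the gripper's body (75 mm by 190 mm) begins 47 mm behind the grasp point.
Start: joints at [1.09, 0.434, 0.025, 1.573, -0.012, 1.134, -0.075], TCP at [0.231, -0.581, 0.201] pointing down, gripper open.
Joint ranges: [-2.62, 2.62], [-0.44, 2.09], [-1.27, 1.32], [0.08, 2.57], [-1.32, 4.46], [0.12, 2], [-2.74, 2.74]. Speed limits (rad/s): [2.22, 2.22, 3.01, 3.01, 3.14, 3.14, 3.14].

INTERFACE

Orientations are given as [roll, pitch, yaw] about the fixed x, y, z axes, in that order (R = Rz(yaw) Ry(pitch) Rx(roll)).
In Python, from plant import status, imaging, order gives the robot as it stands.
- The arm moves only by the tool send_rows, never from a script. Its argument "targets" is one flat list of numbers, 7 for each row, row after row: the shift along the tool's x, y, z normalised to -1 to 1, where 1 is 0.6 m, then the turn, a rotation vector about the tool's x, y, z normalised to -1 to 1, where 1 is 45 degrees, then the opening, from 0 (shut) to 1 (fully open). A call has 1 to 10 rows; each row is the pose to reach, as a shift and turn from the pose commanded when the call began, along the tool's axes at that moment; what a row does not reach only later rows make up. A row lasts 1/8 s, in which the tool goes at most 62.5 mm and 10.7 degrees, less where a joint would pass 70% of its speed; a pose out of reach is approached as far as the arm can. A call with a number of a shift or a turn outside -1 to 1 is refused whole. A call with a gripper value outside its range is refused whole. The fingers move at their own pace and stop on an object; the grip force is fixed at half the most. Time passes only in rows, so rows that repeat a pose let the fingers close. It gives the time, the measured TCP pose, the force, the opening and the grip force at its end, in the units of the state.
- status.get_obs(): the state, without advancing time (a new reading comes with each control period).
- imaging.grab_frame(name): name is "scene" or "top" or "wrist"; returns a dict with "image" (420x560x3 uint8, red, green, blue), "range_z" (420x560 float32, m along the optical axis (not along the pixel's ray), 0 where there is no reading), "intrinsics" (3x3 intrinsics, pixels), "eye" and "attitude" of the camera in the world. Camera axes: x right, y down, z forward; pixel columns grow to the right and rows downward; lengths in m; the calibration is good to about 2 mm. A picture is of the moment at which its call begins.
- order.close_job(): hands the job in; it is judged then, once.
The state is a dict: "time": time; "joint_positions": joint angles; "qd": joint speeds; "joint_torque": joint torques, N m; "ee_pos": TCP position; "orientation": TCP orientation; "force": force on the tool from outside, world axes, zero at the start; "torque": the same for the moment, N m; "finger_gap": finger opening in m; "finger_force": force on a finger pad.
Only numpy, scipy, OpenCV 4.12 (cv2) and the standard library are available. Lean on these libraries where they do the work, as an engineer would, in place of code of your own. Each camera call takes 0.05 s, during which the arm holds its last target. There are 200 camera calls.

## Working session

There is one attempt and no reset: what is moved stays moved. The work goes in short steps, Python scripts to look and compute and a tool call to move; the robot and the scene stay as the last step left them, time stands still between calls to the robot, and variables do not carry over. Pictures are saved under pics/ and viewed, at most 10 in all, crops included, and the job is handed in when it is done.

Besides the shell and the picture viewer there is one more tool, called after ">>>" as name(argument=value, ...) on one line, values as JSON. send_rows: Moves the arm, as the interface text tells. Scaled input: -1 to 1 covers 0.6 m each way for a shift and 45 degrees each way for a turn. Its arguments: {"type":"object","properties":{"targets":{"type":"array","items":{"type":"number"}}},"required":["targets"]}

```bash
ls; mkdir -p pics; python3 - <<'E'
from plant import status, imaging
import cv2,numpy as np
o=status.get_obs(); print({k:np.round(v,3) for k,v in o.items()})
for n in ["scene","top"]:
    f=imaging.grab_frame(n); cv2.imwrite(f"pics/{n}0.png",f["image"][:,:,::-1]); np.savez(f"{n}0.npz",**f)
    print(n,f["intrinsics"],f["eye"],f["attitude"])
E
```

```text
pics
{'time': np.float64(0.0), 'joint_positions': array([ 1.09 ,  0.435,  0.025,  1.574, -0.012,  1.134, -0.075]), 'qd': array([-0.002, -0.002,  0.   ,  0.   , -0.   , -0.   ,  0.002]), 'joint_torque': array([-0.0000e+00, -6.6785e+01,  9.8600e-01, -3.1445e+01, -6.0000e-02,
        4.3000e-02,  0.0000e+00]), 'ee_pos': array([ 0.23, -0.58,  0.2 ]), 'orientation': array([-3.14 ,  0.   ,  0.378]), 'force': array([ 0.706, -0.723,  0.309]), 'torque': array([ 0.047, -0.005,  0.015]), 'finger_force': np.float64(0.0), 'finger_gap': np.float64(0.092)}
scene [[392.0790525    0.         278.43115337]
 [  0.         392.0790525  208.27195441]
 [  0.           0.           1.        ]] [0.88460376 0.58616745 0.90479161] [-2.41933756  0.01082082  2.59046687]
top [[460.73369888   0.         286.20164406]
 [  0.         460.73369888 206.40741767]
 [  0.           0.           1.        ]] [ 0.36157239 -0.01916581  1.12365099] [-2.95551559  0.01616649 -1.59109341]
```

View pics/top0.png

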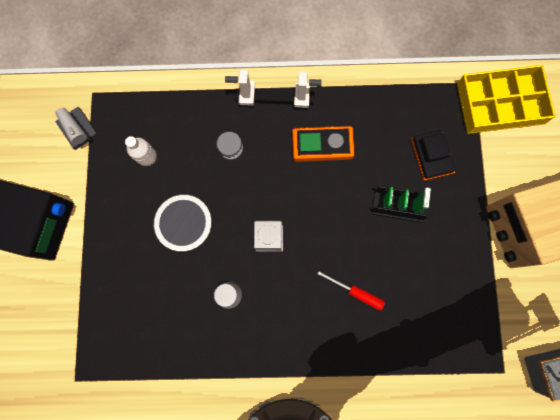

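View pics/scene0.png

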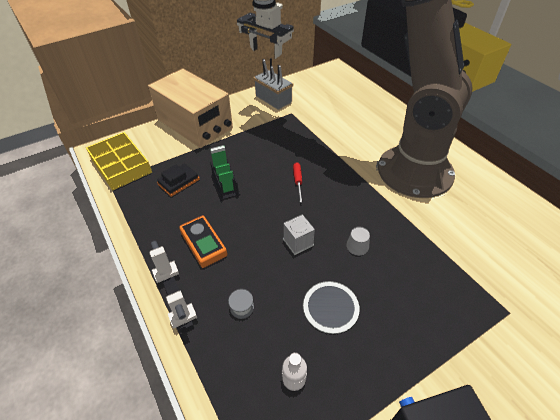

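The top view shows the square cup at (268,236), the plate at (182,222) and the rack at (402,200). The tall board has its white bar at (426,197), in the rack's right-hand (−y) slot. The scene view agrees: cup (298,234), plate (331,306), bar (218,150).

```bash
cat > h.py <<'E'
import numpy as np,cv2
from scipy.spatial.transform import Rotation as R
from plant import status,imaging
def cloud(f):
    K=f["intrinsics"];z=f["range_z"];v,u=np.mgrid[:z.shape[0],:z.shape[1]]
    p=np.stack([(u-K[0,2])/K[0,0]*z,(v-K[1,2])/K[1,1]*z,z],-1)
    P=p@R.from_euler('xyz',f["attitude"]).as_matrix().T+f["eye"]; P[z==0]=np.nan; return P
def ray(f,uv,h):
    K=f["intrinsics"];uv=np.atleast_2d(uv)
    d=np.c_[(uv[:,0]-K[0,2])/K[0,0],(uv[:,1]-K[1,2])/K[1,1],np.ones(len(uv))]@R.from_euler('xyz',f["attitude"]).as_matrix().T
    return f["eye"]+d*((h-f["eye"][2])/d[:,2])[:,None]
def rect(P,m):
    q=P[m][:,:2]; (c,s,a)=cv2.minAreaRect((q*1000).astype(np.float32)); return np.round(c,1),np.round(s,1),round(a,1),round(float(np.median(P[m][:,2]))*1000,1),m.sum()
E
python3 - <<'E'
from h import *
for n in ["top","scene"]:
    f=dict(np.load(n+"0.npz")); P=cloud(f); im=f["image"].astype(int)
    print(n)
    def near(x,y,r): return np.hypot(P[...,0]-x,P[...,1]-y)<r
    # box windows by pixel
    W={"top":dict(cup=(245,210,295,260),plate=(145,185,220,260),rack=(362,170,440,230)),
       "scene":dict(cup=(275,205,325,262),plate=(295,275,368,340),rack=(200,135,245,205))}[n]
    def win(k):
        a=np.zeros(im.shape[:2],bool);u0,v0,u1,v1=W[k];a[v0:v1,u0:u1]=1;return a&np.isfinite(P[...,2])
    w=win("cup"); zs=P[...,2]; print("bench z",np.median(zs[win("plate")&(im.sum(-1)<90)]) )
    zt=np.percentile(zs[w],97); print("cup ztop",zt,rect(P,w&(abs(zs-zt)<.006)))
    w=win("plate"); m=w&(im.min(-1)>170); 
    c=cv2.fitEllipse(cv2.convexHull(np.argwhere(m)[:,::-1].astype(np.float32))); print("plate",c, rect(P,m), ray(f,c[0],.008))
    w=win("rack"); b=w&(im.min(-1)>150)&(zs>.1); print("bar",rect(P,b), P[b].mean(0),P[b].min(0),P[b].max(0))
    g=w&(im[...,1]>im[...,0]+30)&(im[...,1]>im[...,2]+10); print("green",rect(P,g),np.nanpercentile(zs[g],[2,50,98]))
    k=w&(zs>.052)&(zs<.066)&(im.max(-1)<60); print("rackwalls",rect(P,k))
    for z0 in (.02,.04,.06,.08,.1,.12,.14):
        print(z0,(w&(abs(zs-z0)<.01)).sum(),end=' ')
    print()
E
```

```text
top
bench z nan
cup ztop 0.07743859408086598 (array([496.2,  37.8]), array([62. , 60.7]), 88.5, 75.1, np.int64(705))
plate ((182.18589782714844, 222.60311889648438), (55.042869567871094, 57.30064392089844), 55.104427337646484) (array([538.3, 252.8]), array([137.2, 141.5]), 2.2, 7.8, np.int64(803)) [[0.53742852 0.25097816 0.008     ]]
bar (array([ 562.5, -316.6]), array([10.3, 44.3]), 79.7, 127.7, np.int64(97)) [ 0.56294089 -0.31603438  0.127527  ] [ 0.54041397 -0.32390058  0.12084202] [ 0.58403101 -0.30892339  0.13218803]
green (array([ 581.2, -282.9]), array([75.5, 68.9]), 79.6, 65.6, np.int64(431)) [0.00901458 0.06556304 0.10576531]
rackwalls (array([ 569. , -281.4]), array([123.6,  56.3]), 79.4, 58.9, np.int64(300))
0.02 383 0.04 261 0.06 402 0.08 175 0.1 36 0.12 108 0.14 10 
scene
bench z -0.0007571577478086566
cup ztop 0.07446730389749073 (array([496.3,  41.3]), array([64.4, 63. ]), 87.8, 73.0, np.int64(424))
plate ((330.8741760253906, 307.0309143066406), (50.08677673339844, 56.56975173950195), 110.89556121826172) (array([538.2, 253.1]), array([138.9, 137. ]), 48.3, 6.4, np.int64(704)) [[0.54013832 0.25669865 0.008     ]]
bar (array([ 562.2, -313.4]), array([13.5, 40.7]), 80.6, 125.3, np.int64(29)) [ 0.56253512 -0.31377856  0.12527691] [ 0.54274927 -0.32186617  0.12158521] [ 0.58262741 -0.30506766  0.12783303]
green (array([ 559.2, -306.1]), array([142.2,  53.2]), 71.2, 69.5, np.int64(528)) [0.01164508 0.0695236  0.10918127]
rackwalls (array([ 569.4, -276. ]), array([121.7,  55.3]), 79.2, 56.8, np.int64(84))
0.02 157 0.04 152 0.06 277 0.08 187 0.1 69 0.12 76 0.14 0
  return _methods._mean(a, axis=axis, dtype=dtype,
  ret = ret.dtype.type(ret / rcount)
```

```bash
cat >> h.py <<'E'
def tool(yaw,p,roll=180): return R.from_euler('xyz',[roll,p,yaw],degrees=True)
def row(pos,Rt,o=None):
    """scaled row from measured pose to TCP pos / rotation"""
    o=o or status.get_obs(); R0=R.from_euler('xyz',o["orientation"])
    s=R0.inv().apply(np.array(pos)-o["ee_pos"])/.6; r=(R0.inv()*Rt).as_rotvec(degrees=True)/45
    return np.round(np.r_[s,r],4).tolist()
def tcp(g,Rt,back=0): return np.array(g)+Rt.apply([0,0,.019-back])
C=np.array([.496,.039,.0375]); YAW=-1.8
E
python3 - <<'E'
from h import *
T=tool(YAW,-45); print(row(tcp(C,T,.15-.007),T), tcp(C,T,.143))
E
```

```text
[0.6583, -0.8543, 0.1262, -0.2062, 0.9862, 0.4931] [0.40836202 0.04175413 0.12518124]
```

>>> send_rows(targets=[0.658, -0.854, 0.06, -0.206, 0.986, 0.493, 1, 0.658, -0.854, 0.06, -0.206, 0.986, 0.493, 1, 0.658, -0.854, 0.06, -0.206, 0.986, 0.493, 1, 0.658, -0.854, 0.06, -0.206, 0.986, 0.493, 1, 0.658, -0.854, 0.06, -0.206, 0.986, 0.493, 1, 0.658, -0.854, 0.06, -0.206, 0.986, 0.493, 1, 0.658, -0.854, 0.06, -0.206, 0.986, 0.493, 1, 0.658, -0.854, 0.06, -0.206, 0.986, 0.493, 1, 0.658, -0.854, 0.06, -0.206, 0.986, 0.493, 1, 0.658, -0.854, 0.06, -0.206, 0.986, 0.493, 1])

```text
time: 1.35
ee_pos: [0.3254, -0.1929, 0.2267]
orientation: [3.097, -0.816, 0.02]
force: [-0.6, 0.8, 1.0]
finger_gap: 0.0917
finger_force: 0.0
```

```bash
python3 - <<'E'
from h import *
T=tool(YAW,-45); print(row(tcp(C,T,.15-.007),T),np.round(status.get_obs()["joint_positions"],2))
E
```

```text
[-0.0232, -0.3977, 0.2048, 0.0094, -0.0406, 0.045] [ 1.88 -0.16 -0.65  2.57 -1.32  0.87  0.66]
```

```bash
cat > fk.py <<'E'
import numpy as np, itertools
from scipy.optimize import least_squares
from scipy.spatial.transform import Rotation as R
def fk(q,par,s):
    psi,c,h,L1,L2,L3,a,b,e=par
    X=R.from_euler('z',psi); p=np.array([0,0,h]); 
    lens=[None]
    X=X*R.from_euler('ZY',[s[0]*q[0],s[1]*q[1]]); p=p+X.apply([a,0,L1])
    X=X*R.from_euler('ZY',[s[2]*q[2],s[3]*q[3]]); p=p+X.apply([b,0,L2])
    X=X*R.from_euler('ZY',[s[4]*q[4],s[5]*q[5]]); p=p+X.apply([e,0,L3])
    return p,X*R.from_euler('z',s[6]*q[6]+c)
E
python3 - <<'E'
from h import *; from fk import *
o=status.get_obs(); print(o["joint_positions"].tolist(),o["ee_pos"].tolist(),o["orientation"].tolist())
D=[([1.09,.435,.025,1.574,-.012,1.134,-.075],[.2305,-.5805,.2005],[-3.14,0,.378]),(o["joint_positions"],o["ee_pos"],o["orientation"])]
best=[]
for s in itertools.product([1,-1],repeat=6):
    s=(1,)+s
    def f(x):
        r=[]
        for q,p,e in D:
            P,X=fk(q,x,s); r+=list(P-p)+list(.3*(R.from_euler('xyz',e).inv()*X).as_rotvec())
        return np.r_[r,.003*np.array(x[6:9])]
    for ps in (-2.28,.86):
      for c in (0,1.5,3,4.5):
        z=least_squares(f,[ps,c,.3,.35,.35,.25,0,0,0]); best.append((z.cost,s,np.round(z.x,3)))
best.sort(key=lambda t:t[0])
for b in best[:5]: print(b)
E
```

```text
[1.8807605846421844, -0.15585727770198285, -0.6494483120174559, 2.569222833579024, -1.3173700710163112, 0.870253351195159, 0.6585007304774911] [0.32544777934670893, -0.1928985532889016, 0.22670172815777626] [3.0970300299925704, -0.8164822856385316, 0.020328658726460835]
(np.float64(0.002452415155855107), (1, -1, 1, -1, -1, -1, -1), array([ 0.691, -1.701,  2.239,  1.21 , -1.832,  4.172,  1.554, -0.433,
        3.365]))
(np.float64(0.0024524151558562527), (1, 1, 1, 1, -1, 1, -1), array([ 3.833,  1.441,  2.239,  1.21 , -1.832,  4.172, -1.554,  0.433,
       -3.365]))
(np.float64(0.0024524151558693703), (1, 1, 1, 1, -1, 1, -1), array([-2.45 ,  1.441,  2.239,  1.21 , -1.832,  4.172, -1.554,  0.433,
       -3.365]))
(np.float64(0.002452415155877412), (1, 1, 1, 1, -1, 1, -1), array([ 3.833,  1.441,  2.239,  1.21 , -1.832,  4.172, -1.554,  0.433,
       -3.365]))
(np.float64(0.0024524151558913275), (1, -1, 1, -1, -1, -1, -1), array([ 0.691,  4.582,  2.239,  1.21 , -1.832,  4.172,  1.554, -0.433,
        3.365]))
```

```bash
python3 - <<'E'
from h import *
T=tool(YAW,0); print(row([.496,.039,.25],T))
E
```

```text
[0.2283, -0.3886, 0.1691, 0.0266, -1.0405, 0.039]
```

>>> send_rows(targets=[0.228, -0.389, 0.169, 0.0266, -1.0, 0.039, 1, 0.228, -0.389, 0.169, 0.0266, -1.0, 0.039, 1, 0.228, -0.389, 0.169, 0.0266, -1.0, 0.039, 1, 0.228, -0.389, 0.169, 0.0266, -1.0, 0.039, 1, 0.228, -0.389, 0.169, 0.0266, -1.0, 0.039, 1, 0.228, -0.389, 0.169, 0.0266, -1.0, 0.039, 1, 0.228, -0.389, 0.169, 0.0266, -1.0, 0.039, 1, 0.228, -0.389, 0.169, 0.0266, -1.0, 0.039, 1])

```text
time: 2.35
ee_pos: [0.3783, 0.025, 0.3014]
orientation: [-3.136, -0.091, -0.031]
force: [0.5, -0.2, -0.3]
finger_gap: 0.0916
finger_force: 0.0
```

```bash
cat > fk.py <<'E'
import numpy as np, itertools
from scipy.optimize import least_squares
from scipy.spatial.transform import Rotation as R
def fk(q,x,s):
    psi,c=x[:2]; o=np.reshape(x[2:14],(4,3)); k=x[14]
    X=R.from_euler('z',psi); p=np.array([0,0,x[15]])
    for i in range(3):
        X=X*R.from_euler('ZY',[s[2*i]*q[2*i],s[2*i+1]*q[2*i+1]]); p=p+X.apply(o[i])
    X=X*R.from_euler('ZY',[s[6]*q[6],k])*R.from_euler('z',c); p=p
    return p,X
E
python3 - <<'E'
from h import *; from fk import *; import json
o=status.get_obs()
D=[([1.09,.435,.025,1.574,-.012,1.134,-.075],[.2305,-.5805,.2005],[-3.14,0,.378]),
([1.8807605846421844, -0.15585727770198285, -0.6494483120174559, 2.569222833579024, -1.3173700710163112, 0.870253351195159, 0.6585007304774911],[0.32544777934670893, -0.1928985532889016, 0.22670172815777626],[3.0970300299925704, -0.8164822856385316, 0.020328658726460835]),
(o["joint_positions"].tolist(),o["ee_pos"].tolist(),o["orientation"].tolist())]
json.dump(D,open("D.json","w")); print(np.round(D[2][0],3),np.round(D[2][1],3),np.round(D[2][2],3))
# rotations only first
res=[]
for s in itertools.product([1,-1],repeat=6):
  s=(1,)+s
  def f(x):
    r=[]
    for q,p,e in D:
      X=fk(q,np.r_[x[0],x[1],np.zeros(12),x[2],0],s)[1]; r+=list((R.from_euler('xyz',e).inv()*X).as_rotvec())
    return r
  for ps in (0,1.5,3,4.5):
   for c in (0,1.5,3,4.5):
    for k in (0,3.14):
      z=least_squares(f,[ps,c,k]); res.append((z.cost,s,np.round(z.x,3)))
res.sort(key=lambda t:t[0])
for b in res[:6]: print(b)
E
```

```text
[ 1.645 -0.438 -1.267  1.936 -0.475  1.286 -1.09 ] [0.378 0.025 0.301] [-3.136 -0.091 -0.031]
(np.float64(0.20063170819634615), (1, -1, 1, -1, 1, -1, 1), array([ 9.529,  1.423, -0.046]))
(np.float64(0.20063170819634704), (1, 1, 1, 1, 1, 1, 1), array([6.387, 4.565, 6.329]))
(np.float64(0.20063170819635065), (1, 1, 1, 1, 1, 1, 1), array([0.104, 4.565, 0.046]))
(np.float64(0.20063170819635173), (1, 1, 1, 1, 1, 1, 1), array([ 6.387, -1.718,  6.329]))
(np.float64(0.20063170819635376), (1, 1, 1, 1, 1, 1, 1), array([ 0.104, -1.718,  0.046]))
(np.float64(0.2006317081963567), (1, -1, 1, -1, 1, -1, 1), array([ 3.246,  1.423, -0.046]))
```

```bash
python3 - <<'E'
from h import *; from fk import *; import json
D=json.load(open("D.json"))
res=[]
rng=np.random.default_rng(0)
# general: rotation axes: joint offsets free for each joint, rot-only
for s in itertools.product([1,-1],repeat=7):
  def f(x):
    r=[]
    for q,p,e in D:
      X=fk(q,np.r_[x[0],x[1],np.zeros(12),x[2],0],s)[1]; r+=list((R.from_euler('xyz',e).inv()*X).as_rotvec())
    return r
  if s[1]<0: continue
  for ps in (0,1.5,3,4.5):
   for c in (0,1.5,3,4.5):
    for k in (0,3.14):
      z=least_squares(f,[ps,c,k]); res.append((z.cost,s,np.round(z.x,3)))
res.sort(key=lambda t:t[0])
for b in res[:8]: print(b)
# alternative orders of axes: general axis letters
from itertools import product
res=[]
E=[R.from_euler('xyz',e) for _,_,e in D]; Q=np.array([q for q,_,_ in D])
for ax in product('xyz',repeat=6):
  ax=('z',)+ax
  if any(ax[i]==ax[i+1] for i in range(6)): continue
  for s in product([1,-1],repeat=6):
    s=np.array((1,)+s)
    M=[R.from_euler(''.join(ax[:3]).upper(),(s*q)[:3])*R.from_euler(''.join(ax[3:6]).upper(),(s*q)[3:6])*R.from_euler(ax[6],s[6]*q[6]) for q in Q] if all(ax[i]!=ax[i+1] for i in range(6)) else None
    # E_i = A M_i B ; check relative-angle invariants
    er=0
    for i,j in ((0,1),(0,2),(1,2)):
      er+=((E[i].inv()*E[j]).magnitude()-(M[i].inv()*M[j]).magnitude())**2
    res.append((er,''.join(ax),s))
res.sort(key=lambda t:t[0])
for b in res[:12]: print(b)
E
```

```text
(np.float64(5.0290790801036725e-08), (-1, 1, -1, 1, -1, 1, -1), array([-0.   ,  1.571,  0.   ]))
(np.float64(5.0290790801049033e-08), (-1, 1, -1, 1, -1, 1, -1), array([-0.   ,  1.571,  6.283]))
(np.float64(5.029079080104964e-08), (-1, 1, -1, 1, -1, 1, -1), array([-0.   ,  1.571,  0.   ]))
(np.float64(5.0290790801057934e-08), (-1, 1, -1, 1, -1, 1, -1), array([6.283, 1.571, 0.   ]))
(np.float64(5.029079080107652e-08), (-1, 1, -1, 1, -1, 1, -1), array([-0.   ,  1.571,  0.   ]))
(np.float64(5.0290790801076886e-08), (-1, 1, -1, 1, -1, 1, -1), array([-0.   ,  1.571,  0.   ]))
(np.float64(5.0290790801079705e-08), (-1, 1, -1, 1, -1, 1, -1), array([-0.   ,  1.571,  0.   ]))
(np.float64(5.029079080109479e-08), (-1, 1, -1, 1, -1, 1, -1), array([-0.   ,  1.571,  0.   ]))
(7.033878075825487e-08, 'zxzxzxz', array([1, 1, 1, 1, 1, 1, 1]))
(7.033878075825487e-08, 'zxzxzxz', array([ 1, -1,  1, -1,  1, -1,  1]))
(7.033878075825809e-08, 'zyzyzyz', array([1, 1, 1, 1, 1, 1, 1]))
(7.033878075825809e-08, 'zyzyzyz', array([ 1, -1,  1, -1,  1, -1,  1]))
(0.0270218918798973, 'zxyxyxz', array([ 1,  1,  1,  1,  1, -1,  1]))
(0.0270218918798973, 'zxyxyxz', array([ 1, -1, -1, -1, -1,  1,  1]))
(0.0270218918798973, 'zyxyxyz', array([ 1,  1, -1,  1, -1, -1,  1]))
(0.0270218918798973, 'zyxyxyz', array([ 1, -1,  1, -1,  1,  1,  1]))
(0.0879582520279696, 'zyzxyzx', array([ 1,  1, -1,  1,  1, -1, -1]))
(0.0879582520279696, 'zyzxyzx', array([ 1, -1, -1, -1, -1, -1,  1]))
(0.08795825202796961, 'zxzyxzy', array([ 1,  1, -1, -1,  1, -1,  1]))
(0.08795825202796961, 'zxzyxzy', array([ 1, -1, -1,  1, -1, -1, -1]))
```

```bash
python3 - <<'E'
from h import *; from fk import *; import json
D=json.load(open("D.json")); S=(-1,1,-1,1,-1,1,-1)
P=np.concatenate([p for _,p,_ in D])
def cols(idx):
  A=[]
  for q,p,e in D:
    X=R.identity(); B=[np.array([0,0,1.])]
    for i in range(3):
      X=X*R.from_euler('Z',S[2*i]*q[2*i]); B+=list(X.as_matrix().T)[:2]   # before Y joint: x,y
      X=X*R.from_euler('Y',q[2*i+1]); B+=[X.as_matrix()[:,0],X.as_matrix()[:,2]]
    A.append(np.array(B).T)
  A=np.vstack(A); return A
A=cols(0); names=['h']+[a+str(i) for i in range(3) for a in ('xb','y','x','z')]
from itertools import combinations
base=[0,4,8,12]
out=[]
for n in (0,1,2,3):
  for c in combinations([i for i in range(13) if i not in base],n):
    k=base+list(c); w,*_=np.linalg.lstsq(A[:,k],P,rcond=None); r=np.abs(A[:,k]@w-P).max(); out.append((n,r,[names[i] for i in k],np.round(w,4)))
for n in (0,1,2,3):
  for b in sorted([o for o in out if o[0]==n],key=lambda t:t[1])[:3]: print(b)
E
```

```text
(0, np.float64(0.040586454857660575), ['h', 'z0', 'z1', 'z2'], array([0.2185, 0.5489, 0.4141, 0.3311]))
(1, np.float64(0.0033649248031776546), ['h', 'z0', 'z1', 'z2', 'y0'], array([ 0.3035,  0.5338,  0.4387,  0.3976, -0.0531]))
(1, np.float64(0.007506595756337692), ['h', 'z0', 'z1', 'z2', 'y1'], array([ 0.2036,  0.6075,  0.4038,  0.3908, -0.0518]))
(1, np.float64(0.026150801724078465), ['h', 'z0', 'z1', 'z2', 'y2'], array([ 0.2274,  0.577 ,  0.416 ,  0.3611, -0.0346]))
(2, np.float64(0.00026962244134431934), ['h', 'z0', 'z1', 'z2', 'y0', 'y1'], array([ 0.2741,  0.5562,  0.4284,  0.3965, -0.0376, -0.0159]))
(2, np.float64(0.0021237695183743688), ['h', 'z0', 'z1', 'z2', 'y0', 'xb1'], array([ 0.2984,  0.5333,  0.4325,  0.3943, -0.0529,  0.0062]))
(2, np.float64(0.0024854771309637536), ['h', 'z0', 'z1', 'z2', 'y0', 'x0'], array([ 0.301 ,  0.5351,  0.4368,  0.3973, -0.0522,  0.0019]))
(3, np.float64(6.0907844928626e-05), ['h', 'z0', 'z1', 'z2', 'y0', 'y1', 'xb2'], array([ 0.2747,  0.5556,  0.4293,  0.395 , -0.038 , -0.0155,  0.0012]))
(3, np.float64(8.246751608514957e-05), ['h', 'z0', 'z1', 'z2', 'y0', 'y1', 'y2'], array([ 2.730e-01,  5.571e-01,  4.280e-01,  3.963e-01, -3.690e-02,
       -1.620e-02, -4.000e-04]))
(3, np.float64(8.66903808909858e-05), ['h', 'z0', 'z1', 'z2', 'y0', 'xb1', 'y1'], array([ 0.2721,  0.5583,  0.4283,  0.3968, -0.0362, -0.0009, -0.0173]))
```

```bash
cat > fk.py <<'E'
import numpy as np
from scipy.optimize import least_squares
from scipy.spatial.transform import Rotation as R
LO=np.array([-2.62,-.44,-1.27,.08,-1.32,.12,-2.74]);HI=np.array([2.62,2.09,1.32,2.57,4.46,2,2.74])
V=np.array([2.22,2.22,3.01,3.01,3.14,3.14,3.14])*.7
O=[(0,-.0376,.5562),(0,-.0159,.4284),(0,0,.3965)]
def fk(q):
    X=R.identity(); p=np.array([0,0,.2741])
    for i in range(3):
        Z=X*R.from_euler('Z',-q[2*i]); p=p+Z.apply([0,O[i][1],0]); X=Z*R.from_euler('Y',q[2*i+1]); p=p+X.apply([0,0,O[i][2]])
    return p,X*R.from_euler('z',-q[6]+np.pi/2)
def err(q,p,X):
    P,Y=fk(q); return np.r_[p-P,(X*Y.inv()).as_rotvec()]
def jac(q):
    J=np.zeros((6,7))
    for i in range(7):
        d=q.copy(); d[i]+=1e-5; J[:,i]=-(err(d,*fk(q)))/1e-5
    return J
def step(q,p,X,lam=.02,n=8,post=None,kn=0):
    """one row (1/8 s): move toward (p,X) with pose-rate & joint-rate limits"""
    for _ in range(n):
        e=err(q,p,X); a=np.linalg.norm(e[:3]); b=np.linalg.norm(e[3:])
        k=min(1,.0625/n/max(a,1e-9),np.radians(10.7)/n/max(b,1e-9))
        J=jac(q); W=J.T@np.linalg.inv(J@J.T+lam**2*np.eye(6)); dq=W@(e*k)
        if post is not None: dq=dq+kn*(np.eye(7)-W@J)@(post-q)
        dq*=min(1,(V*.125/n/np.maximum(abs(dq),1e-9)).min())
        q=np.clip(q+dq,LO,HI)
    return q
def iks(p,X,N=60,seed=0,mid=None):
    rng=np.random.default_rng(seed); S=[]
    for _ in range(N):
        z=least_squares(lambda q:np.r_[err(q,p,X),1e-3*((q-(LO+HI)/2)/(HI-LO))],rng.uniform(LO,HI),bounds=(LO,HI))
        if np.linalg.norm(err(z.x,p,X))<4e-3: S.append(z.x)
    return S
E
python3 - <<'E'
from h import *; import fk as F, json
D=json.load(open("D.json"))
for k in (0,1,2): print(np.abs(F.err(np.array(D[k][0]),np.array(D[k][1]),R.from_euler('xyz',D[k][2]))).max())
def pose(i,s,r):
    X=R.from_euler('xyz',D[i][2]); return np.array(D[i][1])+X.apply(np.array(s)*.6), X*R.from_rotvec(np.array(r)*45,degrees=True)
for i,s,r,n in((0,[.658,-.854,.06],[-.206,.986,.493],10),(1,[.228,-.389,.169],[.0266,-1,.039],8)):
  for kn,post in ((0,None),(.1,(F.LO+F.HI)/2),(.1,np.array(D[0][0]))):
    q=np.array(D[i][0])
    for _ in range(n): q=F.step(q,*pose(i,s,r),post=post,kn=kn)
    print(i,kn,np.round(q,2),'real',np.round(D[i+1][0],2))
# feasibility at cup of tilts: fingers along x (yaw +-90), tilt about x
C0=C+[0,0,0]
for name,yaws in (("fx",(YAW+90,YAW-90)),("fy",(YAW,YAW+180))):
  for yw in yaws:
    for t in (-60,-45,-30,30,45,60):
      T=tool(yw,t); g=C0+T.apply([0,0,.007]); S=F.iks(tcp(g,T),T,25)
      m=max([np.min(np.minimum(q-F.LO,F.HI-q)) for q in S],default=None)
      print(name,yw,t,len(S),None if m is None else round(m,2),np.round(max(S,key=lambda q:np.min(np.minimum(q-F.LO,F.HI-q))),2) if S else '')
E
```

```text
0.0003344640997082263
0.0002783412103361249
0.00016956016228247828
0 0 [ 0.51 -0.23 -0.44  2.57 -1.32  0.12  0.05] real [ 1.88 -0.16 -0.65  2.57 -1.32  0.87  0.66]
0 0.1 [-0.01 -0.28  0.09  2.57 -0.27  0.12 -1.18] real [ 1.88 -0.16 -0.65  2.57 -1.32  0.87  0.66]
0 0.1 [ 0.39 -0.25 -0.38  2.57 -1.32  0.12 -0.18] real [ 1.88 -0.16 -0.65  2.57 -1.32  0.87  0.66]
1 0 [ 2.12 -0.44 -1.27  1.9  -0.74  1.28 -0.85] real [ 1.64 -0.44 -1.27  1.94 -0.47  1.29 -1.09]
1 0.1 [ 0.6  -0.24 -0.33  2.35 -0.33  0.55 -1.08] real [ 1.64 -0.44 -1.27  1.94 -0.47  1.29 -1.09]
1 0.1 [ 1.27 -0.1  -1.17  2.1  -0.14  0.78 -1.42] real [ 1.64 -0.44 -1.27  1.94 -0.47  1.29 -1.09]
fx 88.2 -60 11 0.47 [ 0.66  0.9  -0.33  1.93 -0.85  1.01  1.08]
fx 88.2 -45 14 0.5 [ 0.5   0.73 -0.24  2.   -0.82  0.86  0.96]
fx 88.2 -30 15 0.52 [ 0.37  0.6  -0.25  2.05 -0.63  0.67  0.66]
fx 88.2 30 16 0.61 [-0.41  0.63 -0.15  1.96  0.65  0.97 -1.06]
fx 88.2 45 17 0.68 [-0.62  0.76 -0.02  1.89  0.67  1.14 -1.16]
fx 88.2 60 18 0.7 [-0.78  0.92  0.12  1.81  0.66  1.3  -1.19]
fx -91.8 -60 13 0.61 [-0.66  0.92 -0.06  1.79  0.75  1.39  1.86]
[... 213 characters left out ...]
3 [ 0.29  0.72  0.05  2.02 -0.99  0.99 -2.02]
fx -91.8 60 10 0.32 [ 0.49  0.88 -0.08  1.95 -1.    1.15 -1.92]
fy -1.8 -60 0 None 
fy -1.8 -45 0 None 
fy -1.8 -30 10 0.05 [-0.22  0.43 -0.12  2.52  2.5   0.38  1.88]
fy -1.8 30 15 0.73 [-0.13  0.77  0.01  1.62 -0.09  1.27 -1.68]
fy -1.8 45 14 0.43 [-0.12  0.95  0.02  1.4  -0.11  1.57 -1.66]
fy -1.8 60 12 0.14 [-0.12  1.12  0.03  1.2  -0.14  1.86 -1.65]
fy 178.2 -60 12 0.13 [-0.    1.13 -0.2   1.18 -0.01  1.87  1.35]
fy 178.2 -45 15 0.42 [ 0.02  0.96 -0.24  1.39  0.03  1.58  1.33]
fy 178.2 -30 15 0.72 [ 0.06  0.8  -0.3   1.6   0.1   1.28  1.28]
fy 178.2 30 14 0.09 [ 0.25  0.52 -0.7   2.48  2.07  0.57 -0.77]
fy 178.2 45 0 None 
fy 178.2 60 0 None
```

```bash
python3 - <<'E'
from h import *; import fk as F
o=status.get_obs(); q0=np.array(o["joint_positions"])
T2=tool(88.2,-45); pB=tcp(C,T2,.15-.007); print(pB)
for pA,TA in (([.55,-.05,.3],tool(42,-20)),([.65,-.1,.3],tool(42,0)),([.6,-.25,.25],tool(44,0)),([.7,-.25,.2],tool(44,20))):
  for kn in (0,.03,.1):
    q=q0.copy()
    for _ in range(10): q=F.step(q,np.array(pA),TA,post=(F.LO+F.HI)/2,kn=kn)
    qa=q; ea=F.err(q,np.array(pA),TA)
    for _ in range(10): q=F.step(q,pB,T2,post=(F.LO+F.HI)/2,kn=kn)
    print(pA,kn,np.round(qa,2),np.round(np.abs(ea).max(),2),np.round(q,2),np.round(np.abs(F.err(q,pB,T2)).max(),2))
  print(row(pA,TA))
E
```

```text
[ 0.49324587 -0.04863798  0.12518124]
[0.55, -0.05, 0.3] 0 [ 1.17  0.36 -1.26  1.75  0.14  1.01 -0.92] 0.0 [ 1.25  1.   -1.27  1.79  0.18  1.05  0.01] 0.0
[0.55, -0.05, 0.3] 0.03 [ 0.5   0.15 -0.35  1.79 -0.26  1.   -0.56] 0.0 [ 1.02  0.73 -0.78  1.81 -0.3   1.04  0.48] 0.0
[0.55, -0.05, 0.3] 0.1 [ 0.25  0.13 -0.06  1.81 -0.32  1.01 -0.51] 0.0 [ 1.19  0.89 -1.1   1.8  -0.    1.02  0.19] 0.0
[0.2885, 0.1161, 0.028, 0.2057, 0.3099, -0.9531]
[0.65, -0.1, 0.3] 0 [ 0.98  0.52 -1.22  1.47  0.52  1.44 -1.39] 0.3 [ 1.32  1.07 -1.27  1.81  0.33  1.08 -0.19] 0.15
[0.65, -0.1, 0.3] 0.03 [ 0.37  0.49 -0.49  1.29  0.22  1.42 -0.94] 0.0 [ 1.13  0.82 -0.97  1.8  -0.13  1.02  0.32] 0.0
[0.65, -0.1, 0.3] 0.1 [ 0.19  0.45 -0.19  1.31  0.08  1.39 -0.83] 0.0 [ 1.2   0.9  -1.12  1.8   0.02  1.02  0.17] 0.0
[0.457, 0.1943, 0.0428, 0.037, -0.1126, -0.9721]
[0.6, -0.25, 0.25] 0 [ 0.95  0.71 -1.17  1.37  0.65  1.48 -0.99] 0.0 [ 1.29  1.07 -1.27  1.8   0.29  1.08 -0.1 ] 0.09
[0.6, -0.25, 0.25] 0.03 [ 0.59  0.48 -0.43  1.4   0.2   1.3  -0.66] 0.0 [ 1.13  0.82 -0.97  1.8  -0.13  1.02  0.32] 0.0
[0.6, -0.25, 0.25] 0.1 [ 0.4   0.45 -0.14  1.42  0.06  1.27 -0.54] 0.0 [ 1.2   0.91 -1.13  1.8   0.03  1.02  0.16] 0.0
[0.3743, 0.4472, 0.1175, 0.039, -0.1122, -1.0165]
[0.7, -0.25, 0.2] 0 [ 1.19  0.53 -1.19  1.56  0.67  1.52 -1.64] 0.75 [ 1.5   0.97 -1.27  1.87  0.43  1.11 -0.51] 0.46
[0.7, -0.25, 0.2] 0.03 [ 0.34  0.72 -0.39  1.12  0.46  1.58 -0.97] 0.12 [ 1.14  0.83 -0.99  1.8  -0.12  1.02  0.3 ] 0.0
[0.7, -0.25, 0.2] 0.1 [ 0.17  0.57 -0.08  1.31  0.22  1.43 -0.98] 0.22 [ 1.18  0.88 -1.08  1.8  -0.02  1.02  0.21] 0.0
[0.5327, 0.4426, 0.2156, -0.1391, -0.5326, -1.0154]
```

>>> send_rows(targets=[0.29, 0.115, 0.03, 0.206, 0.31, -0.953, 1, 0.29, 0.115, 0.03, 0.206, 0.31, -0.953, 1, 0.29, 0.115, 0.03, 0.206, 0.31, -0.953, 1, 0.29, 0.115, 0.03, 0.206, 0.31, -0.953, 1, 0.29, 0.115, 0.03, 0.206, 0.31, -0.953, 1, 0.29, 0.115, 0.03, 0.206, 0.31, -0.953, 1, 0.29, 0.115, 0.03, 0.206, 0.31, -0.953, 1, 0.29, 0.115, 0.03, 0.206, 0.31, -0.953, 1, 0.29, 0.115, 0.03, 0.206, 0.31, -0.953, 1])

```text
time: 3.48
ee_pos: [0.4523, -0.021, 0.3406]
orientation: [3.094, -0.369, 0.731]
force: [-0.2, 0.1, -0.1]
finger_gap: 0.0917
finger_force: 0.0
```

```bash
python3 - <<'E'
from h import *
o=status.get_obs();print(np.round(o["joint_positions"],2))
T=tool(88.2,-45); print(row(tcp(C,T,.143),T))
E
```

```text
[ 2.02 -0.44 -1.27  1.9  -0.8   1.37  0.08]
[-0.1109, 0.0635, 0.3455, 0.6233, 0.522, -0.8583]
```

```bash
python3 - <<'E'
from h import *; import fk as F
np.set_printoptions(suppress=True,precision=2)
o=status.get_obs();q=np.array(o["joint_positions"]); J=F.jac(q); W=np.linalg.pinv(J)
U,s,Vt=np.linalg.svd(J); print("null",Vt[-1],"sv",s)
for d in np.r_[np.eye(6),[[.55-.4523,-.05+.021,.3-.3406,0,0,0]]]: print(d,W@d*(.1 if abs(d).max()==1 else 1))
print(o["qd"],o["force"])
E
```

```text
null [ 0.41 -0.45  0.16  0.   -0.39  0.45  0.5 ] sv [1.83 1.6  1.38 0.43 0.28 0.15]
[1. 0. 0. 0. 0. 0.] [ 0.3   0.02 -0.39 -0.16 -0.04 -0.05 -0.1 ]
[0. 1. 0. 0. 0. 0.] [-0.26 -0.15  0.17  0.05 -0.11  0.05 -0.1 ]
[0. 0. 1. 0. 0. 0.] [-0.08  0.    0.16 -0.19  0.06  0.21 -0.12]
[0. 0. 0. 1. 0. 0.] [ 0.08  0.08 -0.08 -0.   -0.01  0.02  0.  ]
[0. 0. 0. 0. 1. 0.] [ 0.11 -0.   -0.12 -0.08  0.07  0.07 -0.07]
[0. 0. 0. 0. 0. 1.] [ 0.03  0.05 -0.06 -0.02  0.03 -0.    0.07]
[ 0.1  -0.03 -0.04  0.    0.    0.  ] [ 0.4   0.06 -0.49 -0.09 -0.03 -0.15 -0.02]
[ 0.    0.    0.   -0.   -0.    0.01  0.  ] [-0.17  0.14 -0.11]
```

```bash
python3 - <<'E'
from h import *; import fk as F, json
np.set_printoptions(suppress=True,precision=2)
o=status.get_obs(); D=json.load(open("D.json"))
if len(D)<4: D.append((o["joint_positions"].tolist(),o["ee_pos"].tolist(),o["orientation"].tolist())); json.dump(D,open("D.json","w"))
calls=[(0,[.658,-.854,.06],[-.206,.986,.493],10),(1,[.228,-.389,.169],[.0266,-1,.039],8),(2,[.29,.115,.03],[.206,.31,-.953],9)]
def pose(i,s,r):
    X=R.from_euler('xyz',D[i][2]); return np.array(D[i][1])+X.apply(np.array(s)*.6), X*R.from_rotvec(np.array(r)*45,degrees=True)
def stepv(q,p,X,lam,w,mode,n=25):
    Wt=np.diag([1,1,1,w,w,w])
    for _ in range(n):
        e=F.err(q,p,X); a=np.linalg.norm(e[:3]); b=np.linalg.norm(e[3:])
        if mode[1]=='c': k=np.r_[[min(1,.0625/n/max(a,1e-9))]*3,[min(1,np.radians(10.7)/n/max(b,1e-9))]*3]
        else: k=min(1,.0625/n/max(a,1e-9),np.radians(10.7)/n/max(b,1e-9))
        J=F.jac(q); free=np.ones(7,bool)
        for it in range(4):
            Jf=Wt@J[:,free]; dq=np.zeros(7); dq[free]=Jf.T@np.linalg.solve(Jf@Jf.T+lam**2*np.eye(6),Wt@(e*k))
            bad=free&(((q+dq<F.LO-1e-9))|((q+dq>F.HI+1e-9)))
            if mode[0]=='p' or not bad.any(): break
            free&=~bad
        dq*=min(1,(F.V*.125/n/np.maximum(abs(dq),1e-9)).min()); q=np.clip(q+dq,F.LO,F.HI)
    return q
for i,s,r,n in calls: print(np.round(D[i+1][0],2))
for mode in ('pc','ac','pj','aj'):
  for lam in (.01,.05,.15):
    for w in (1,.3):
      out=[]
      for i,s,r,n in calls:
        q=np.array(D[i][0]); 
        for _ in range(n): q=stepv(q,*pose(i,s,r),lam,w,mode,8)
        out.append(q)
      print(mode,lam,w,*[np.round(np.linalg.norm(x-D[i+1][0]),2) for i,x in enumerate(out)],out[2])
E
```

```text
[ 1.88 -0.16 -0.65  2.57 -1.32  0.87  0.66]
[ 1.64 -0.44 -1.27  1.94 -0.47  1.29 -1.09]
[ 2.02 -0.44 -1.27  1.9  -0.8   1.37  0.08]
pc 0.01 1 0.77 0.62 1.89 [ 1.18  0.36 -1.27  1.76  0.16  0.99 -0.99]
pc 0.01 0.3 0.77 0.61 1.89 [ 1.18  0.36 -1.27  1.76  0.16  0.99 -0.98]
pc 0.05 1 0.76 0.6 1.87 [ 1.17  0.37 -1.27  1.75  0.16  1.01 -0.93]
pc 0.05 0.3 0.82 0.57 1.85 [ 1.16  0.36 -1.25  1.75  0.14  1.   -0.92]
pc 0.15 1 0.81 0.52 1.81 [ 1.13  0.33 -1.19  1.75  0.09  1.   -0.87]
pc 0.15 0.3 1.09 0.97 1.58 [ 1.29  0.23 -1.23  1.88 -0.07  0.81 -0.74]
ac 0.01 1 0.73 0.08 0.07 [ 2.03 -0.44 -1.27  1.88 -0.78  1.43  0.08]
ac 0.01 0.3 0.72 0.31 0.26 [ 1.96 -0.44 -1.27  1.98 -0.9   1.15  0.12]
ac 0.05 1 0.62 0.07 0.07 [ 2.03 -0.44 -1.27  1.88 -0.78  1.43  0.08]
ac 0.05 0.3 0.7 0.35 0.27 [ 1.96 -0.43 -1.27  1.98 -0.89  1.14  0.11]
ac 0.15 1 0.82 0.13 1.78 [ 1.1   0.31 -1.14  1.75  0.05  0.99 -0.84]
ac 0.15 0.3 1.07 0.93 1.77 [ 1.09  0.3  -1.11  1.75  0.04  0.99 -0.82]
pj 0.01 1 1.68 0.59 1.86 [ 1.17  0.37 -1.26  1.75  0.15  1.01 -0.92]
pj 0.01 0.3 1.69 0.59 1.85 [ 1.17  0.36 -1.26  1.75  0.14  1.01 -0.92]
pj 0.05 1 1.74 0.58 1.84 [ 1.16  0.36 -1.24  1.75  0.13  1.   -0.91]
pj 0.05 0.3 1.75 0.57 1.83 [ 1.15  0.35 -1.22  1.75  0.12  1.   -0.9 ]
pj 0.15 1 1.51 0.52 1.8 [ 1.12  0.33 -1.18  1.75  0.08  1.   -0.87]
pj 0.15 0.3 1.55 0.92 1.7 [ 1.17  0.29 -1.17  1.79  0.01  0.95 -0.79]
aj 0.01 1 0.9 0.06 0.02 [ 2.02 -0.44 -1.27  1.9  -0.79  1.38  0.07]
aj 0.01 0.3 0.96 0.29 0.24 [ 1.97 -0.44 -1.27  1.98 -0.89  1.17  0.12]
aj 0.05 1 1.56 0.07 0.02 [ 2.02 -0.44 -1.27  1.9  -0.79  1.38  0.07]
aj 0.05 0.3 1.61 0.3 1.79 [ 1.12  0.32 -1.16  1.75  0.07  1.   -0.86]
aj 0.15 1 1.51 0.15 1.79 [ 1.11  0.32 -1.15  1.75  0.06  1.   -0.85]
aj 0.15 0.3 1.55 0.88 1.77 [ 1.09  0.3  -1.12  1.75  0.04  0.99 -0.83]
```

```bash
cat >> fk.py <<'E'
def sim(q,p,X,rows,lam=.02,n=6):
    q=np.array(q,float); p=np.array(p)
    for _ in range(rows*n):
        e=err(q,p,X); a=np.linalg.norm(e[:3]); b=np.linalg.norm(e[3:])
        k=min(1,.0625/n/max(a,1e-9),np.radians(10.7)/n/max(b,1e-9)); J=jac(q); free=np.ones(7,bool)
        for it in range(4):
            Jf=J[:,free]; dq=np.zeros(7); dq[free]=Jf.T@np.linalg.solve(Jf@Jf.T+lam**2*np.eye(6),e*k)
            bad=free&((q+dq<LO-1e-9)|(q+dq>HI+1e-9))
            if not bad.any(): break
            free&=~bad
        dq*=min(1,(V*.125/n/np.maximum(abs(dq),1e-9)).min()); q=np.clip(q+dq,LO,HI)
    return q
def margin(q): return np.min(np.minimum(q-LO,HI-q))
E
cat > s.py <<'E'
from h import *; import fk as F, sys
from concurrent.futures import ProcessPoolExecutor
np.set_printoptions(suppress=True,precision=2)
q0=np.array(status.get_obs()["joint_positions"])
T2=tool(88.2,-45); pB=tcp(C,T2,.143)
def run(seed):
    g=np.random.default_rng(seed); a=(g.uniform([.25,-.45,.25],[.7,.3,.5]).round(2),g.uniform([-30,-40,150],[100,40,210]).round())
    TA=tool(*a[1]); qa=F.sim(q0,a[0],TA,10,n=3); qb=F.sim(qa,pB,T2,14,n=3)
    e=np.abs(F.err(qb,pB,T2)).max(); return (F.margin(qb)-10*e,e,a,qa,qb)
if __name__=="__main__":
    with ProcessPoolExecutor() as ex: r=list(ex.map(run,range(240)))
    r.sort(key=lambda t:-t[0])
    for t in r[:6]: print(t, row(t[2][0],tool(*t[2][1])))
E
nproc; time OMP_NUM_THREADS=1 timeout 500 python3 s.py
```

```text
4
(np.float64(0.7442735214760944), np.float64(3.885780586188048e-16), (array([0.34, 0.08, 0.42]), array([ 60.,  13., 157.])), array([ 0.9 , -0.44, -1.14,  1.79,  0.04,  1.39, -0.71]), array([ 0.86,  0.65, -0.51,  1.83, -0.48,  1.09,  0.66])) [0.0225, -0.2437, -0.1449, -0.4043, -0.6457, -0.5678]
(np.float64(0.7415182488864991), np.float64(2.498001805406602e-16), (array([0.33, 0.24, 0.4 ]), array([ 10.,  -2., 172.])), array([ 1.02, -0.44, -1.23,  1.68, -0.28,  1.57, -1.6 ]), array([ 0.83,  0.64, -0.47,  1.83, -0.51,  1.1 ,  0.69])) [0.1648, -0.4575, -0.0641, -0.256, -0.4785, 0.6558]
(np.float64(0.7408965480439138), np.float64(1.1102230246251565e-16), (array([ 0.26, -0.01,  0.47]), array([ 63.,  24., 164.])), array([ 0.79, -0.44, -0.93,  1.76,  0.15,  1.63, -0.49]), array([ 0.82,  0.64, -0.46,  1.83, -0.51,  1.1 ,  0.7 ])) [-0.1334, -0.2138, -0.2933, -0.2883, -0.9023, -0.6383]
(np.float64(0.7371254025974937), np.float64(3.885780586188048e-16), (array([ 0.31, -0.08,  0.4 ]), array([-26., -28., 206.])), array([ 1.26, -0.44, -0.23,  2.15, -0.76,  1.36, -0.72]), array([ 0.78,  0.63, -0.4 ,  1.83, -0.55,  1.12,  0.73])) [-0.1902, -0.0764, -0.1835, -0.052, 0.4033, 1.302]
(np.float64(0.7267765575700734), np.float64(2.7755575615628914e-16), (array([0.67, 0.25, 0.32]), array([ -2.,   2., 152.])), array([ 1.22, -0.44, -1.27,  1.73, -0.07,  1.4 , -1.49]), array([ 0.88,  0.66, -0.54,  1.82, -0.46,  1.08,  0.64])) [0.5207, -0.1055, 0.2336, -0.6902, -0.737, 0.8134]
(np.float64(0.7115134077378651), np.float64(3.0531133177191805e-16), (array([0.5 , 0.29, 0.3 ]), array([ 36., -24., 160.])), array([ 0.9 , -0.44, -1.26,  1.99, -0.23,  0.8 , -1.33]), array([ 0.7 ,  0.61, -0.28,  1.84, -0.61,  1.15,  0.79])) [0.3534, -0.3426, 0.1933, -0.4336, 0.0384, 0.131]
real	0m31.642s
user	1m59.130s
sys	0m0.325s
```

Use the first waypoint.

>>> send_rows(targets=[0.0225, -0.244, -0.145, -0.404, -0.646, -0.568, 1, 0.0225, -0.244, -0.145, -0.404, -0.646, -0.568, 1, 0.0225, -0.244, -0.145, -0.404, -0.646, -0.568, 1, 0.0225, -0.244, -0.145, -0.404, -0.646, -0.568, 1, 0.0225, -0.244, -0.145, -0.404, -0.646, -0.568, 1, 0.0225, -0.244, -0.145, -0.404, -0.646, -0.568, 1, 0.0225, -0.244, -0.145, -0.404, -0.646, -0.568, 1, 0.0225, -0.244, -0.145, -0.404, -0.646, -0.568, 1, 0.0225, -0.244, -0.145, -0.404, -0.646, -0.568, 1, 0.0225, -0.244, -0.145, -0.404, -0.646, -0.568, 1])

```text
time: 4.72
ee_pos: [0.34, 0.0782, 0.4201]
orientation: [2.742, 0.225, 1.043]
force: [0.4, -0.7, 0.3]
finger_gap: 0.092
finger_force: 0.0
```

```bash
cat > nx.py <<'E'
from h import *; import fk as F
np.set_printoptions(suppress=True,precision=3)
def nx(*ways,rows=10):
    """print row for first waypoint and predicted joints for all"""
    o=status.get_obs(); q=np.array(o["joint_positions"]); print("q",np.round(q,2)); print("ROW",row(*ways[0],o=o))
    for p,T in ways:
        q=F.sim(q,p,T,rows); print("pred",np.round(q,2),"err",np.round(np.abs(F.err(q,np.array(p),T)).max(),3),"m",round(F.margin(q),2))
E
python3 - <<'E'
from nx import *
T=tool(88.2,-45); nx((tcp(C,T,.143),T)); nx((tcp(C,T,.143)+[0,0,.1],T))
E
```

```text
q [ 0.88 -0.42 -1.14  1.79  0.06  1.4  -0.74]
ROW [0.0571, 0.1101, 0.5798, 0.6377, 1.3749, -0.375]
pred [ 0.86  0.66 -0.52  1.83 -0.47  1.09  0.66] err 0.0 m 0.74
q [ 0.88 -0.42 -1.14  1.79  0.06  1.4  -0.74]
ROW [0.0199, 0.1734, 0.4302, 0.6377, 1.3749, -0.375]
pred [ 0.83  0.51 -0.46  1.75 -0.53  1.28  0.6 ] err 0.0 m 0.72
```

>>> send_rows(targets=[0.02, 0.173, 0.43, 0.446, 0.962, -0.262, 1, 0.02, 0.173, 0.43, 0.446, 0.962, -0.262, 1, 0.02, 0.173, 0.43, 0.446, 0.962, -0.262, 1, 0.02, 0.173, 0.43, 0.446, 0.962, -0.262, 1, 0.02, 0.173, 0.43, 0.446, 0.962, -0.262, 1, 0.02, 0.173, 0.43, 0.446, 0.962, -0.262, 1])

```text
time: 5.48
ee_pos: [0.4933, -0.0522, 0.2203]
orientation: [3.073, -0.468, 1.405]
force: [-0.1, 1.2, -0.1]
finger_gap: 0.0919
finger_force: 0.0
```

```bash
python3 - <<'E'
from nx import *
T=tool(88.2,-45); nx((tcp(C,T,.143),T))
E
```

```text
q [ 0.78  0.29 -0.51  1.89 -0.39  1.02  0.32]
ROW [-0.0664, -0.0109, 0.1437, 0.1872, 0.408, -0.1256]
pred [ 0.88  0.66 -0.55  1.82 -0.46  1.08  0.64] err 0.0 m 0.72
```

>>> send_rows(targets=[-0.066, -0.011, 0.144, 0.187, 0.408, -0.126, 1, -0.066, -0.011, 0.144, 0.187, 0.408, -0.126, 1, -0.066, -0.011, 0.144, 0.187, 0.408, -0.126, 1, -0.066, -0.011, 0.144, 0.187, 0.408, -0.126, 1])

```text
time: 5.98
ee_pos: [0.4948, -0.0432, 0.1319]
orientation: [3.127, -0.777, 1.559]
force: [1.1, 0.2, 0.2]
finger_gap: 0.0922
finger_force: 0.0
```

```bash
python3 - <<'E'
from nx import *
f=imaging.grab_frame("wrist"); cv2.imwrite("pics/w1.png",f["image"][:,:,::-1])
P=cloud(f); z=P[...,2]; m=(abs(z-.075)<.005)&(np.hypot(P[...,0]-.496,P[...,1]-.04)<.06); print(rect(P,m))
n=(z>.01)&(z<.07)&(np.hypot(P[...,0]-.496,P[...,1]-.04)<.06); print(P[n].min(0),P[n].max(0))
T=tool(88.2,-45); nx((tcp(C,T,-.007),T))
E
```

```text
(array([495. ,  39.7]), array([63., 62.]), 88.4, 76.2, np.int64(4834))
[0.463 0.007 0.01 ] [0.525 0.011 0.07 ]
q [ 0.87  0.64 -0.55  1.83 -0.46  1.08  0.64]
ROW [-0.0135, -0.0038, 0.2531, 0.0025, 0.014, 0.0216]
pred [ 0.75  0.8  -0.59  1.98 -0.53  0.73  0.69] err 0.0 m 0.59
```

View pics/w1.png

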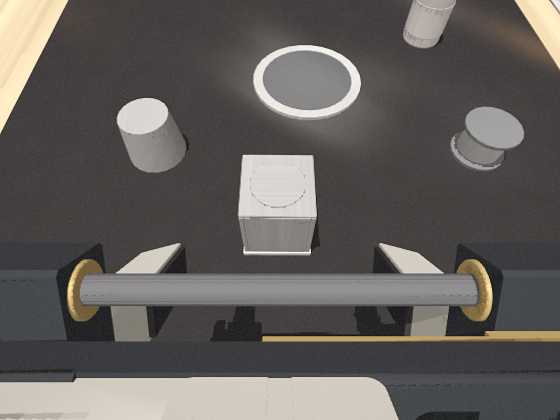

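>>> send_rows(targets=[-0.0135, -0.003, 0.13, 0.0025, 0.014, 0.0216, 1, -0.0135, -0.003, 0.253, 0.0025, 0.014, 0.0216, 1, -0.0135, -0.003, 0.253, 0.0025, 0.014, 0.0216, 1, -0.0135, -0.003, 0.253, 0.0025, 0.014, 0.0216, 1, -0.0135, -0.003, 0.253, 0.0025, 0.014, 0.0216, 0, -0.0135, -0.003, 0.253, 0.0025, 0.014, 0.0216, 0, -0.0135, -0.003, 0.253, 0.0025, 0.014, 0.0216, 0, -0.0135, -0.003, 0.253, 0.0025, 0.014, 0.0216, 0, -0.0135, -0.003, 0.253, 0.0025, 0.014, 0.0216, 0])

```text
time: 7.15
ee_pos: [0.4961, 0.0566, 0.017]
orientation: [-3.136, -0.789, 1.535]
force: [-1.8, -5.0, 8.7]
finger_gap: 0.0617
finger_force: 30.0
```

```bash
python3 - <<'E'
from nx import *; import json
o=status.get_obs(); T0=R.from_euler('xyz',o["orientation"]); rel=T0.inv().apply(np.array([.4955,.039,.0375])-o["ee_pos"]); print(rel,o["force"],o["joint_positions"])
json.dump(dict(rel=rel.tolist(),T0=o["orientation"].tolist()),open("g1.json","w"))
T=T0*R.from_rotvec([0,-45,0],degrees=True); T1=T0*R.from_rotvec([0,-90,0],degrees=True); print(T1.apply([0,1,0]))
a=np.array([.5,.0,.13])-T.apply(rel); b=np.array([.5,.0,.033])-T1.apply(rel)
nx((a,T),(b,T1),rows=8)
E
```

```text
[ 0.002 -0.    -0.027] [-1.756 -5.025  8.716] [ 0.748  0.809 -0.59   1.983 -0.534  0.73   0.689]
[ 0.999 -0.033 -0.004]
q [ 0.75  0.81 -0.59  1.98 -0.53  0.73  0.69]
ROW [0.0332, 0.009, -0.1702, 0.0, -1.0, -0.0]
pred [ 0.02  0.36 -0.16  1.98  0.07  0.81 -0.2 ] err 0.0 m 0.59
pred [-0.65  0.75  0.13  1.94  0.65  1.04 -1.08] err 0.0 m 0.63
```

>>> send_rows(targets=[0.07, 0.0, -0.07, 0, 0, 0, 0, 0.033, 0.009, -0.17, 0, -1, 0, 0, 0.033, 0.009, -0.17, 0, -1, 0, 0, 0.033, 0.009, -0.17, 0, -1, 0, 0, 0.033, 0.009, -0.17, 0, -1, 0, 0, 0.033, 0.009, -0.17, 0, -1, 0, 0, 0.033, 0.009, -0.17, 0, -1, 0, 0])

```text
time: 8.02
ee_pos: [0.499, 0.0008, 0.1024]
orientation: [-3.137, -0.004, 1.544]
force: [-0.2, 0.3, -1.9]
finger_gap: 0.062
finger_force: 30.0
```

```bash
cat > n2.py <<'E'
from nx import *; import json,sys
g=json.load(open("g1.json")); rel=np.array(g["rel"]); T0=R.from_euler('xyz',g["T0"])
def lay(c,ang): T=T0*R.from_rotvec([0,-ang,0],degrees=True); return np.array(c)-T.apply(rel),T
E
python3 - <<'E'
from n2 import *
print(status.get_obs()["finger_gap"],status.get_obs()["force"])
nx(lay([.5,0,.06],90),lay([.5,0,.032],90),rows=8)
E
```

```text
0.06200867129547048 [-0.247  0.26  -1.939]
q [ 0.08  0.36 -0.23  1.98  0.11  0.82 -0.24]
ROW [-0.0358, 0.002, 0.0997, 0.0011, -1.0007, 0.0071]
pred [-0.59  0.7   0.03  1.93  0.68  1.12 -1.09] err 0.0 m 0.64
pred [-0.59  0.75  0.04  1.94  0.7   1.07 -1.13] err 0.0 m 0.63
```

>>> send_rows(targets=[-0.036, 0.002, 0.1, 0.001, -1, 0.007, 0, -0.036, 0.002, 0.1, 0.001, -1, 0.007, 0, -0.036, 0.002, 0.1, 0.001, -1, 0.007, 0, -0.036, 0.002, 0.1, 0.001, -1, 0.007, 0, -0.036, 0.002, 0.1, 0.001, -1, 0.007, 0, -0.036, 0.002, 0.1, 0.001, -1, 0.007, 0, -0.036, 0.002, 0.1, 0.001, -1, 0.007, 0])

```text
time: 8.9
ee_pos: [0.4996, -0.0253, 0.043]
orientation: [-3.138, 0.78, 1.532]
force: [0.1, -0.1, -2.9]
finger_gap: 0.0618
finger_force: 30.0
```

```bash
python3 - <<'E'
from n2 import *
o=status.get_obs(); print(o["ee_pos"],o["orientation"])
f=imaging.grab_frame("scene"); P=cloud(f); z=P[...,2]; m=(np.hypot(P[...,0]-.5,P[...,1])<.07)&(z<.12)&(z>.015)
im=f["image"].copy(); cv2.imwrite("pics/s2.png",cv2.resize(im[150:330,200:420,::-1],None,fx=3,fy=3))
nx(lay([.5,0,.0322],90),rows=4)
E
```

```text
[ 0.5   -0.025  0.043] [-3.138  0.78   1.532]
q [-0.61  0.7   0.09  1.94  0.66  1.09 -1.06]
ROW [0.039, -0.0007, 0.0284, -0.0066, -0.0024, -0.0093]
pred [-0.62  0.75  0.09  1.94  0.67  1.05 -1.1 ] err 0.0 m 0.63
```

View pics/s2.png

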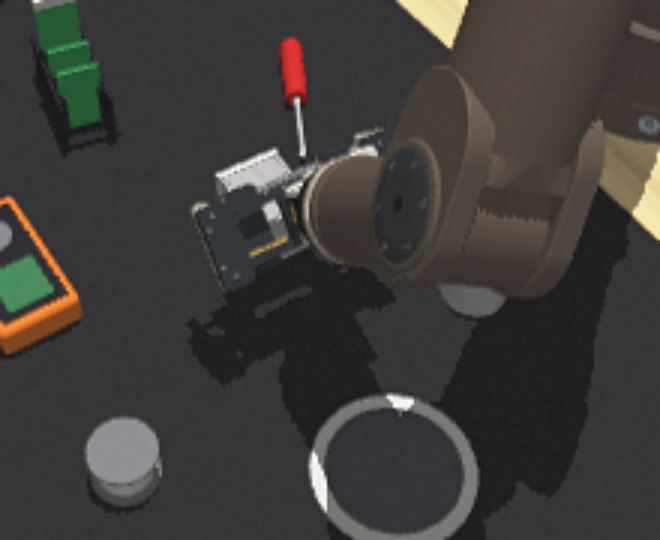

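>>> send_rows(targets=[0.025, -0.0007, 0.018, -0.0066, -0.0024, -0.0093, 0, 0.034, -0.0007, 0.0245, -0.0066, -0.0024, -0.0093, 0, 0.039, -0.0007, 0.0284, -0.0066, -0.0024, -0.0093, 0, 0.039, -0.0007, 0.0284, -0.0066, -0.0024, -0.0093, 0])

```text
time: 9.45
ee_pos: [0.4989, -0.0184, 0.0141]
orientation: [-3.134, 0.785, 1.548]
force: [-3.0, 0.3, 2.2]
finger_gap: 0.0621
finger_force: 30.0
```

>>> send_rows(targets=[0, 0, 0, 0, 0, 0, 1, 0, 0, 0, 0, 0, 0, 1, 0, 0, 0, 0, 0, 0, 1, 0, 0, 0, 0, 0, 0, 1, 0, 0, -0.1, 0, 0, 0, 1, 0, 0, -0.2, 0, 0, 0, 1, 0, 0, -0.2, 0, 0, 0, 1, 0, 0, -0.2, 0, 0, 0, 1])

```text
time: 10.45
ee_pos: [0.502, 0.066, 0.0987]
orientation: [-3.135, 0.784, 1.547]
force: [1.2, 0.0, -0.6]
finger_gap: 0.0918
finger_force: 0.0
```

```bash
python3 - <<'E'
from n2 import *
f=imaging.grab_frame("wrist"); P=cloud(f); z=P[...,2]; m=(np.hypot(P[...,0]-.5,P[...,1])<.07)&(abs(z-.062)<.006); print(rect(P,m))
cv2.imwrite("pics/w3.png",f["image"][:,:,::-1])
T=tool(88.2,0); T2=tool(88.2,-45); c=np.array([.5,0,.031])
nx((np.array([.5,0,.19]),T),(tcp(c,T2,.13),T2),(tcp(c,T2,-.007),T2),rows=7)
E
```

```text
(array([498.5,   3. ]), array([77.2, 64.1]), 88.6, 62.8, np.int64(4320))
q [-0.71  0.67  0.05  1.8   0.57  1.29 -1.03]
ROW [-0.1847, -0.0005, -0.0311, -0.0052, 0.9994, 0.0056]
pred [-0.07  0.25 -0.04  1.88  0.01  1.01 -0.15] err 0.0 m 0.69
pred [ 0.64  0.65 -0.14  1.8  -0.64  1.2   0.88] err 0.0 m 0.68
pred [ 0.55  0.76 -0.23  1.95 -0.77  0.9   0.96] err 0.0 m 0.55
```

View pics/w3.png

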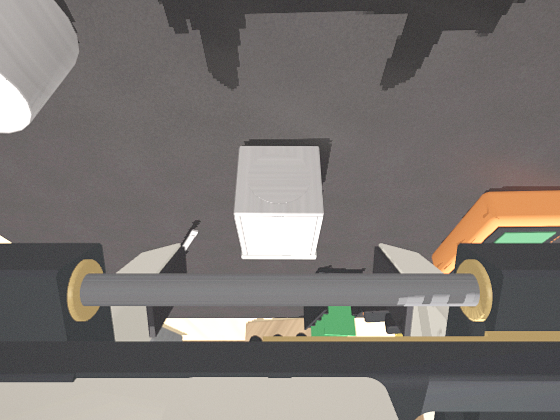

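>>> send_rows(targets=[-0.185, -0.0005, -0.031, -0.005, 0.99, 0.0056, 1, -0.185, -0.0005, -0.031, -0.005, 0.99, 0.0056, 1, -0.185, -0.0005, -0.031, -0.005, 0.99, 0.0056, 1, -0.185, -0.0005, -0.031, -0.005, 0.99, 0.0056, 1, -0.185, -0.0005, -0.031, -0.005, 0.99, 0.0056, 1])

```text
time: 11.12
ee_pos: [0.4996, -0.0051, 0.1902]
orientation: [3.141, 0.004, 1.529]
force: [0.0, -1.3, 0.3]
finger_gap: 0.0917
finger_force: 0.0
```

```bash
python3 - <<'E'
from n2 import *
T2=tool(88.2,-45); c=np.array([.4985,.002,.031])
nx((tcp(c,T2,.12),T2),(tcp(c,T2,-.007),T2),rows=7)
E
```

```text
q [-0.08  0.24 -0.02  1.89  0.01  1.01 -0.15]
ROW [-0.1067, -0.0013, 0.1467, 0.006, 1.0056, -0.0116]
pred [ 0.63  0.65 -0.13  1.83 -0.66  1.18  0.89] err 0.0 m 0.66
pred [ 0.54  0.75 -0.21  1.96 -0.78  0.91  0.97] err 0.0 m 0.54
```

>>> send_rows(targets=[-0.107, -0.001, 0.147, 0.006, 1.0, -0.0116, 1, -0.107, -0.001, 0.147, 0.006, 1.0, -0.0116, 1, -0.107, -0.001, 0.147, 0.006, 1.0, -0.0116, 1, -0.107, -0.001, 0.147, 0.006, 1.0, -0.0116, 1, -0.107, -0.001, 0.147, 0.006, 1.0, -0.0116, 1, -0.107, -0.001, 0.147, 0.006, 1.0, -0.0116, 1])

```text
time: 11.88
ee_pos: [0.4958, -0.0667, 0.0993]
orientation: [-3.132, -0.781, 1.537]
force: [-0.1, 0.3, 0.3]
finger_gap: 0.0921
finger_force: 0.0
```

```bash
python3 - <<'E'
from n2 import *
f=imaging.grab_frame("wrist"); P=cloud(f); z=P[...,2]; m=(np.hypot(P[...,0]-.5,P[...,1])<.07)&(abs(z-.062)<.006); print(rect(P,m))
T2=tool(88.2,-45); c=np.array([.4985,.002,.031])
nx((tcp(c,T2,-.007),T2),rows=7)
E
```

```text
(array([498.6,   2.1]), array([75.6, 64. ]), 88.5, 62.9, np.int64(6842))
q [ 0.64  0.65 -0.17  1.83 -0.64  1.16  0.87]
ROW [-0.0022, 0.0013, 0.2042, -0.0108, 0.0082, 0.0028]
pred [ 0.57  0.76 -0.25  1.96 -0.76  0.89  0.95] err 0.0 m 0.56
```

>>> send_rows(targets=[-0.002, 0.0013, 0.1, -0.01, 0.008, 0.003, 1, -0.002, 0.0013, 0.204, -0.01, 0.008, 0.003, 1, -0.002, 0.0013, 0.204, -0.01, 0.008, 0.003, 1, -0.002, 0.0013, 0.204, -0.01, 0.008, 0.003, 1, -0.002, 0.0013, 0.204, -0.01, 0.008, 0.003, 0, -0.002, 0.0013, 0.204, -0.01, 0.008, 0.003, 0, -0.002, 0.0013, 0.204, -0.01, 0.008, 0.003, 0, -0.002, 0.0013, 0.204, -0.01, 0.008, 0.003, 0])

```text
time: 12.92
ee_pos: [0.5007, 0.0211, 0.0148]
orientation: [3.136, -0.786, 1.546]
force: [-0.9, -2.0, 5.6]
finger_gap: 0.062
finger_force: 30.0
```

```bash
python3 - <<'E'
from nx import *; import json
o=status.get_obs(); T0=R.from_euler('xyz',o["orientation"]); rel=T0.inv().apply(np.array([.4985,.002,.031])-o["ee_pos"]); print(rel,o["force"])
json.dump(dict(rel=rel.tolist(),T0=o["orientation"].tolist()),open("g1.json","w"))
import n2
a=n2.lay([.52,.12,.15],45); b=n2.lay([.538,.253,.08],90); c=n2.lay([.538,.253,.0465],90); print(b[1].apply([0,1,0]))
nx(a,b,c,rows=8)
E
```

```text
[-0.002 -0.002 -0.025] [-0.858 -2.029  5.593]
[ 1.    -0.028  0.004]
q [ 0.56  0.75 -0.25  1.96 -0.76  0.9   0.95]
ROW [0.2495, 0.031, -0.0101, 0.0, -1.0, -0.0]
pred [-0.43  0.37  0.13  1.9  -0.06  0.88 -0.3 ] err 0.0 m 0.67
pred [-1.    0.9   0.31  1.43  0.3   1.41 -0.9 ] err 0.0 m 0.59
pred [-1.    0.94  0.3   1.44  0.3   1.37 -0.92] err 0.0 m 0.63
```

>>> send_rows(targets=[0.09, 0.0, -0.09, 0, 0, 0, 0, 0.25, 0.031, -0.01, 0, -1, 0, 0, 0.25, 0.031, -0.01, 0, -1, 0, 0, 0.25, 0.031, -0.01, 0, -1, 0, 0, 0.25, 0.031, -0.01, 0, -1, 0, 0, 0.25, 0.031, -0.01, 0, -1, 0, 0, 0.25, 0.031, -0.01, 0, -1, 0, 0])

```text
time: 13.8
ee_pos: [0.5204, 0.1286, 0.1251]
orientation: [3.138, -0.0, 1.553]
force: [-0.2, 1.0, -3.5]
finger_gap: 0.0616
finger_force: 30.0
```

```bash
python3 - <<'E'
from n2 import *
b=lay([.538,.253,.085],90); nx(b,rows=8)
E
```

```text
q [-0.38  0.37  0.05  1.89 -0.02  0.88 -0.34]
ROW [0.1808, 0.0278, 0.0988, 0.0051, -1.0003, 0.0131]
pred [-0.96  0.89  0.24  1.43  0.35  1.44 -0.94] err 0.0 m 0.56
```

>>> send_rows(targets=[0.181, 0.028, 0.02, 0.005, -1, 0.013, 0, 0.181, 0.028, 0.04, 0.005, -1, 0.013, 0, 0.181, 0.028, 0.099, 0.005, -1, 0.013, 0, 0.181, 0.028, 0.099, 0.005, -1, 0.013, 0, 0.181, 0.028, 0.099, 0.005, -1, 0.013, 0, 0.181, 0.028, 0.099, 0.005, -1, 0.013, 0, 0.181, 0.028, 0.099, 0.005, -1, 0.013, 0])

```text
time: 14.68
ee_pos: [0.5421, 0.2292, 0.0661]
orientation: [3.136, 0.783, 1.526]
force: [0.1, -1.0, -2.2]
finger_gap: 0.0615
finger_force: 30.0
```

```bash
python3 - <<'E'
from n2 import *
o=status.get_obs(); print(o["ee_pos"],o["orientation"],"cup centre",o["ee_pos"]+R.from_euler('xyz',o["orientation"]).apply(rel))
nx(lay([.538,.253,.0465],90),rows=4)
for n in ("top","wrist"):
    f=imaging.grab_frame(n); P=cloud(f); z=P[...,2]
    m=(np.hypot(P[...,0]-.538,P[...,1]-.253)<.08)&(z>.002)&(z<.015); print(n,rect(P,m)); cv2.imwrite(f"pics/{n}4.png",f["image"][:,:,::-1])
E
```

```text
[0.542 0.229 0.066] [3.136 0.783 1.526] cup centre [0.541 0.245 0.085]
q [-0.94  0.88  0.23  1.43  0.35  1.44 -0.94]
ROW [0.0543, -0.0057, 0.0369, -0.0115, -0.0024, -0.0114]
pred [-0.95  0.94  0.22  1.44  0.35  1.39 -0.97] err 0.0 m 0.61
top (array([537.9, 250.4]), array([157.3, 150.7]), 9.9, 7.6, np.int64(1400))
wrist (array([538.7, 264. ]), array([131.2, 159.8]), 86.7, 9.1, np.int64(33087))
```

View pics/wrist4.png

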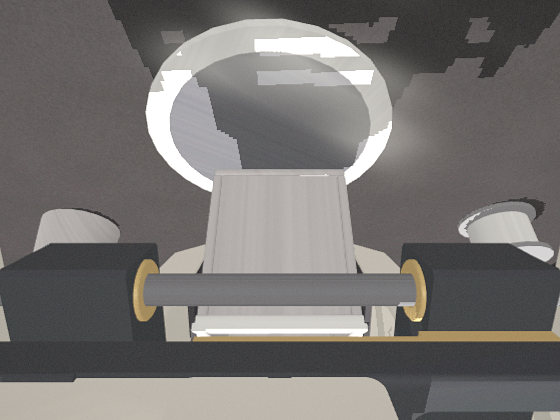

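>>> send_rows(targets=[0.035, -0.0057, 0.02, -0.011, -0.002, -0.011, 0, 0.05, -0.0057, 0.0327, -0.011, -0.002, -0.011, 0, 0.0543, -0.0057, 0.0369, -0.011, -0.002, -0.011, 0, 0.0543, -0.0057, 0.0369, -0.011, -0.002, -0.011, 0])

```text
time: 15.28
ee_pos: [0.5375, 0.2387, 0.027]
orientation: [3.138, 0.788, 1.543]
force: [-2.3, 1.7, 3.6]
finger_gap: 0.0617
finger_force: 30.0
```

>>> send_rows(targets=[0, 0, 0, 0, 0, 0, 1, 0, 0, 0, 0, 0, 0, 1, 0, 0, 0, 0, 0, 0, 1, 0, 0, 0, 0, 0, 0, 1, 0, 0, -0.1, 0, 0, 0, 1, 0, 0, -0.2, 0, 0, 0, 1, 0, 0, -0.2, 0, 0, 0, 1])

```text
time: 16.15
ee_pos: [0.5411, 0.3284, 0.1142]
orientation: [3.131, 0.78, 1.541]
force: [-0.0, -1.3, -1.0]
finger_gap: 0.0919
finger_force: 0.0
```

```bash
python3 - <<'E'
from nx import *
f=imaging.grab_frame("wrist"); P=cloud(f); z=P[...,2]; im=f["image"].astype(int)
near=np.hypot(P[...,0]-.538,P[...,1]-.25)<.06
m=near&(abs(z-.083)<.006); print("rim",rect(P,m)); m2=near&(z>.09); print(m2.sum())
m3=(np.hypot(P[...,0]-.538,P[...,1]-.25)<.09)&(z>.003)&(z<.014)&(im.min(-1)>60); print("plate",rect(P,m3))
cv2.imwrite("pics/w5.png",f["image"][:,:,::-1])
# board approach: yaw of board y axis 79.7 -> tool y along it
bar=np.array([.5625,-.3150,.122])
for yw in (-10.3,169.7):
    T=tool(yw,0); print(yw)
    nx((np.array([.5,.1,.3]),tool(yw/2 if yw<0 else 130,0)),(np.array([.5625,-.315,.25]),T),(tcp(bar,T),T),rows=14)
E
```

```text
rim (array([536.8, 255.9]), array([66.5, 64.1]), 88.2, 82.7, np.int64(1973))
0
plate (array([537.5, 268. ]), array([138.2, 139.3]), 87.9, 9.0, np.int64(7924))
-10.3
q [-1.01  0.93  0.22  1.19  0.32  1.64 -0.92]
ROW [-0.488, -0.0571, 0.0448, 0.817, 0.7543, 1.9632]
pred [-0.78  0.17  0.57  1.73 -0.1   1.27 -1.85] err 0.0 m 0.61
pred [-0.02  0.49  0.71  1.49 -0.33  1.28 -1.03] err 0.0 m 0.61
pred [ 0.02  0.62  0.64  1.67 -0.42  0.99 -0.95] err 0.0 m 0.68
169.7
q [-1.01  0.93  0.22  1.19  0.32  1.64 -0.92]
ROW [-0.488, -0.0571, 0.0448, -0.3532, 0.9554, -0.874]
pred [-0.37  0.17  0.08  1.7  -0.01  1.27  0.41] err 0.0 m 0.61
pred [ 0.3   0.43  0.19  1.46 -0.09  1.25  1.89] err 0.0 m 0.75
pred [ 0.32  0.56  0.17  1.64 -0.11  0.95  1.91] err 0.0 m 0.83
```

View pics/w5.png

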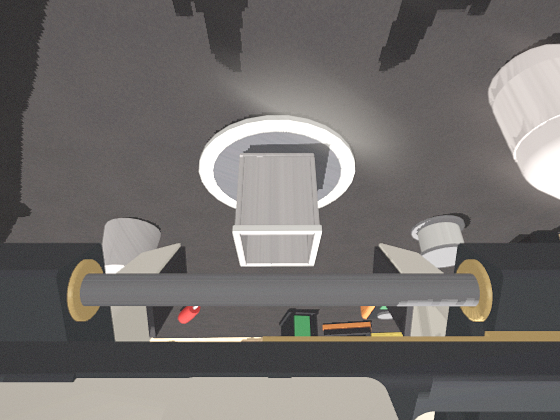

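>>> send_rows(targets=[-0.1, 0, -0.1, 0, 0, 0, 1, -0.2, 0, -0.1, 0, 0, 0, 1, -0.488, -0.057, 0.045, -0.353, 0.955, -0.874, 1, -0.488, -0.057, 0.045, -0.353, 0.955, -0.874, 1, -0.488, -0.057, 0.045, -0.353, 0.955, -0.874, 1, -0.488, -0.057, 0.045, -0.353, 0.955, -0.874, 1, -0.488, -0.057, 0.045, -0.353, 0.955, -0.874, 1, -0.488, -0.057, 0.045, -0.353, 0.955, -0.874, 1, -0.488, -0.057, 0.045, -0.353, 0.955, -0.874, 1, -0.488, -0.057, 0.045, -0.353, 0.955, -0.874, 1])

```text
time: 17.45
ee_pos: [0.4988, 0.0985, 0.2989]
orientation: [-3.135, 0.002, 2.265]
force: [0.3, -0.6, 0.3]
finger_gap: 0.0918
finger_force: 0.0
```

```bash
python3 - <<'E'
from nx import *
f=imaging.grab_frame("top"); P=cloud(f); z=P[...,2]
m=(np.hypot(P[...,0]-.538,P[...,1]-.254)<.06)&(abs(z-.083)<.008); print("rim",rect(P,m))
T=tool(169.7,0); nx((np.array([.5625,-.315,.23]),T),rows=14)
E
```

```text
rim (array([0., 0.]), array([0., 0.]), 0.0, nan, np.int64(0))
q [-0.43  0.17  0.15  1.7  -0.02  1.27  0.42]
ROW [-0.5976, -0.3606, 0.1183, -0.0081, -0.0002, -0.8848]
pred [ 0.26  0.45  0.25  1.49 -0.11  1.21  1.92] err 0.0 m 0.79
  return _methods._mean(a, axis=axis, dtype=dtype,
  ret = ret.dtype.type(ret / rcount)
```

>>> send_rows(targets=[-0.598, -0.361, 0.118, -0.008, 0, -0.885, 1, -0.598, -0.361, 0.118, -0.008, 0, -0.885, 1, -0.598, -0.361, 0.118, -0.008, 0, -0.885, 1, -0.598, -0.361, 0.118, -0.008, 0, -0.885, 1, -0.598, -0.361, 0.118, -0.008, 0, -0.885, 1, -0.598, -0.361, 0.118, -0.008, 0, -0.885, 1, -0.598, -0.361, 0.118, -0.008, 0, -0.885, 1, -0.598, -0.361, 0.118, -0.008, 0, -0.885, 1, -0.598, -0.361, 0.118, -0.008, 0, -0.885, 1, -0.598, -0.361, 0.118, -0.008, 0, -0.885, 1])

```text
time: 18.75
ee_pos: [0.5641, -0.3132, 0.2302]
orientation: [3.138, 0.0, 2.965]
force: [0.4, 0.2, -0.4]
finger_gap: 0.0919
finger_force: 0.0
```

```bash
python3 - <<'E'
from nx import *
o=status.get_obs(); print(o["ee_pos"],o["orientation"])
for n in ("wrist","top"):
    f=imaging.grab_frame(n); P=cloud(f); z=P[...,2]; im=f["image"].astype(int)
    m=(np.hypot(P[...,0]-.5625,P[...,1]+.315)<.04)&(z>.108)&(z<.142)
    if m.sum(): print(n,rect(P,m),P[m].mean(0),np.percentile(z[m],[5,95]))
    c=(np.hypot(P[...,0]-.538,P[...,1]-.254)<.06)&(abs(z-.083)<.008)
    if c.sum(): print("rim",rect(P,c))
    s=(np.hypot(P[...,0]-.538,P[...,1]-.254)<.09)&(z>.09)&(z<.2); print(s.sum())
    cv2.imwrite(f"pics/{n}6.png",f["image"][:,:,::-1])
T=tool(169.7,0); nx((tcp([.5625,-.315,.122],T),T),rows=5)
E
```

```text
[ 0.564 -0.313  0.23 ] [3.138 0.    2.965]
wrist (array([ 560.9, -314.7]), array([ 9.5, 44.2]), 79.6, 128.8, np.int64(614)) [ 0.559 -0.315  0.129] [0.127 0.13 ]
0
top (array([ 561.5, -316.2]), array([10.7, 43.2]), 78.9, 127.1, np.int64(114)) [ 0.56  -0.315  0.126] [0.117 0.13 ]
rim (array([538.3, 253.6]), array([65.7, 63.5]), 88.6, 82.5, np.int64(272))
0
q [ 0.24  0.45  0.28  1.49 -0.13  1.22  1.93]
ROW [0.0025, -0.0034, 0.2129, 0.0038, 0.0017, 0.0038]
pred [ 0.26  0.56  0.25  1.65 -0.16  0.95  1.96] err 0.0 m 0.78
```

View pics/wrist6.png

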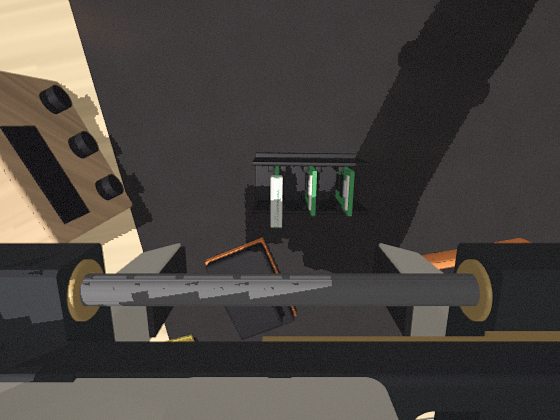

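>>> send_rows(targets=[0.004, -0.0034, 0.1, 0.004, 0.002, 0.004, 1, 0.004, -0.0034, 0.19, 0.004, 0.002, 0.004, 1, 0.004, -0.0034, 0.213, 0.004, 0.002, 0.004, 1, 0.004, -0.0034, 0.213, 0.004, 0.002, 0.004, 1, 0.004, -0.0034, 0.213, 0.004, 0.002, 0.004, 0, 0.004, -0.0034, 0.213, 0.004, 0.002, 0.004, 0, 0.004, -0.0034, 0.213, 0.004, 0.002, 0.004, 0, 0.004, -0.0034, 0.213, 0.004, 0.002, 0.004, 0, 0.004, -0.0034, 0.213, 0.004, 0.002, 0.004, 0, 0.004, -0.0034, 0.213, 0.004, 0.002, 0.004, 0])

```text
time: 20.1
ee_pos: [0.5606, -0.3174, 0.1025]
orientation: [-3.141, -0.001, 2.959]
force: [0.2, 0.3, 1.3]
finger_gap: 0.0364
finger_force: 0.0
```

>>> send_rows(targets=[0, 0, 0, 0, 0, 0, 0, 0, 0, 0, 0, 0, 0, 0, 0, 0, 0, 0, 0, 0, 0, 0, 0, 0, 0, 0, 0, 0, 0, 0, 0, 0, 0, 0, 0])

```text
time: 20.72
ee_pos: [0.5609, -0.3171, 0.1027]
orientation: [-3.141, -0.0, 2.959]
force: [0.3, 1.9, 1.1]
finger_gap: 0.0007
finger_force: 0.9
```

```bash
python3 - <<'E'
from nx import *
o=status.get_obs(); print(o["finger_gap"],o["finger_force"],o["force"],o["ee_pos"],o["time"])
a=imaging.grab_frame("wrist")["image"]; b=imaging.grab_frame("scene")["image"]; c=imaging.grab_frame("top")["image"]
im=np.vstack([np.hstack([cv2.resize(b[80:230,150:310],(400,375)),cv2.resize(c[130:250,350:478],(400,375))]),cv2.resize(a[130:350,130:430],(307,225)).repeat(1,0) if 0 else np.hstack([cv2.resize(a[130:350,130:430],(307,225)),np.zeros((225,493,3),np.uint8)])])
cv2.imwrite("pics/m7.png",im[:,:,::-1]); print(im.shape)
E
```

```text
0.0006526588209090935 0.9310569986701012 [0.337 1.86  1.055] [ 0.561 -0.317  0.103] 20.725
(600, 800, 3)
```

View pics/m7.png

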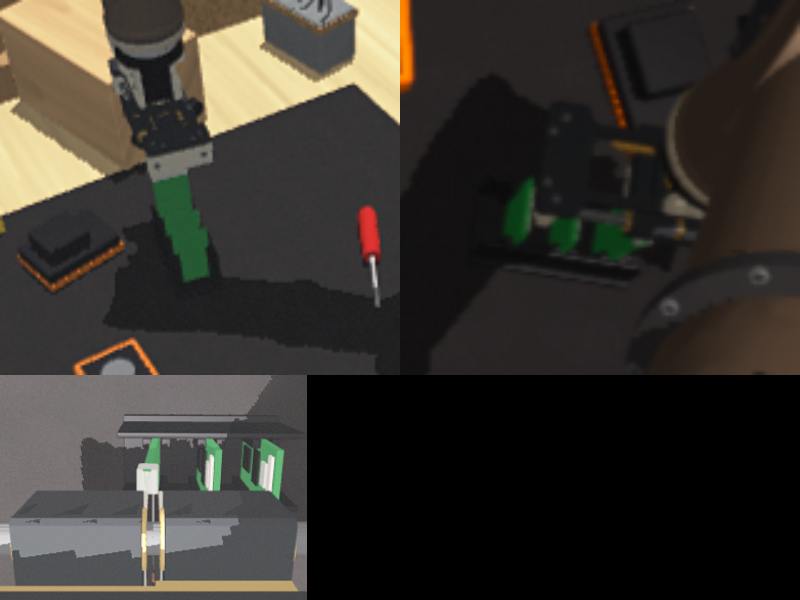

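```bash
python3 - <<'E'
from nx import *
o=status.get_obs(); print(o["time"],o["finger_gap"],o["finger_force"])
X=R.from_euler('xyz',o["orientation"])
f=imaging.grab_frame("wrist"); P=cloud(f); im=f["image"].astype(int)
L=(P-o["ee_pos"])@X.as_matrix()   # tool coords
m=(np.abs(L)<.09).all(-1)&(im.min(-1)>120)
for v in range(180,345,8):
    k=np.where(m[v,180:400])[0]+180
    if len(k): print(v,k.min(),k.max(),"L(mm)",np.round(L[v,k.min()]*1e3),np.round(L[v,k.max()]*1e3),im[v,k[len(k)//2]])
c=(np.abs(L)<.12).all(-1); print(np.nanmin(L[c],0),np.nanmax(L[c],0))
g=(P[...,2]>.09)&(P[...,2]<.135)&(np.hypot(P[...,0]-.56,P[...,1]+.315)<.04); print(rect(P,g),np.round(P[g].min(0),3),np.round(P[g].max(0),3))
E
```

```text
20.875 0.0006434763002947951 1.1441028049739543
188 245 351 L(mm) [ 26. -23.  42.] [26. 48. 41.] [154 150 150]
196 271 346 L(mm) [21. -6. 43.] [21. 45. 43.] [136 131 135]
212 334 398 L(mm) [11. 36. 37.] [16. 72. 19.] [196 198 188]
220 265 397 L(mm) [ 22.  -7. -21.] [11. 72. 18.] [201 200 194]
228 264 396 L(mm) [ 19.  -7. -26.] [ 6. 72. 18.] [198 195 190]
236 263 395 L(mm) [-23. -14.  90.] [ 0. 72. 19.] [192 194 187]
244 271 288 L(mm) [ 12.  -4. -28.] [ 12.   4. -29.] [232 230 224]
252 271 288 L(mm) [ 12.  -4. -39.] [ 12.   4. -39.] [164 162 157]
260 273 286 L(mm) [ 12.  -3. -48.] [ 12.   3. -48.] [162 160 157]
268 279 280 L(mm) [  9.  -0. -49.] [  8.   0. -48.] [164 161 157]
324 272 287 L(mm) [  3.  -2. -82.] [  2.   3. -81.] [209 204 192]
332 272 272 L(mm) [ -1.  -2. -81.] [ -1.  -2. -81.] [200 194 182]
[-0.114 -0.12  -0.12 ] [0.12  0.12  0.105]
(array([ 544.7, -315.8]), array([11.6, 13.5]), 79.8, 128.5, np.int64(765)) [ 0.537 -0.322  0.091] [ 0.552 -0.311  0.135]
```

>>> send_rows(targets=[0, 0, -0.01, 0, 0, 0, 0, 0, 0, -0.02, 0, 0, 0, 0, 0, 0, -0.03, 0, 0, 0, 0, 0, 0, -0.03, 0, 0, 0, 0])

```text
time: 21.42
ee_pos: [0.561, -0.3177, 0.1213]
orientation: [-3.14, 0.0, 2.959]
force: [0.6, 0.5, 0.2]
finger_gap: 0.0006
finger_force: 0.0
```

```bash
python3 - <<'E'
from nx import *
o=status.get_obs(); X=R.from_euler('xyz',o["orientation"])
f=imaging.grab_frame("wrist"); P=cloud(f); im=f["image"].astype(int)
L=(P-o["ee_pos"])@X.as_matrix()
m=(abs(L[...,1])<.02)&(L[...,0]>.005)&(L[...,0]<.03)&(P[...,2]>.11)&(im.min(-1)>120)
print(o["ee_pos"],o["finger_gap"],o["finger_force"],"bar L",np.round(np.percentile(L[m],[2,50,98],axis=0)*1e3),"z",np.percentile(P[m][:,2],[5,50,95]))
np.save("w8.npy",L)
d=(abs(L[...,1])<.03)&(abs(L[...,0])<.04)&(L[...,2]<.02)&(L[...,2]>-.055)
h,_,_=np.histogram2d(L[d][:,2]*1e3,L[d][:,1]*1e3,bins=[range(-55,25,5),range(-30,31,5)]); print(h.astype(int))
E
```

```text
[ 0.561 -0.318  0.121] 0.0005923223193621143 0.0 bar L [[  10.  -19. -143.]
 [  27.   -1. -139.]
 [  30.   16.   -7.]] z [0.129 0.261 0.265]
[[  0   0   0   0   0  32  27   0   0   0   0   0]
 [  0   0   0   0   0  42  43   0   0   0   0   0]
 [  0   0   0   0   0  39  40   0   0   0   0   0]
 [  0   0   0   0   0  36  38   0   0   0   0   0]
 [  0   0   0   0   0  33  32   0   0   0   0   0]
 [  0   0   0   0   0  24  25   0   0   0   0   0]
 [  0   0   0   0   0   0   0   0   0   0   0   0]
 [  0   0   0   0   0   0   0   0   0   0   0   0]
 [  0   0   0   0   0   0   1   0   0   0   0   0]
 [  0   0   0   0  96 334 204   0   0   0   0   0]
 [  0   0   0   0   5  21  14   0   0   0   0   0]
 [  0   0   0   0   1  18   9   0   0   0   0   0]
 [  0   0   0   0   0  12   4   0   0   0   0   0]
 [  0   0   0   0   0  11   4   0   0   0   0   0]
 [  0   0   0   0   0   7   4   0   0   0   0   0]]
```

```bash
python3 - <<'E'
from nx import *
o=status.get_obs(); X=R.from_euler('xyz',o["orientation"])
L=np.load("w8.npy"); d=(abs(L[...,1])<.012)&(abs(L[...,0])<.04)&(L[...,2]<.03)&(L[...,2]>-.06)
print("wrist x vs z"); h,_,_=np.histogram2d(L[d][:,2]*1e3,L[d][:,0]*1e3,bins=[range(-60,31,5),range(-40,41,5)]); print(h.astype(int))
tiles=[]
for n in ("scene","top"):
    f=imaging.grab_frame(n); P=cloud(f); K=f["intrinsics"]; im=f["image"]; l=(P-o["ee_pos"])@X.as_matrix()
    A=R.from_euler('xyz',f["attitude"]).inv().apply(o["ee_pos"]-f["eye"]); u,v=(K@A/A[2])[:2]; print(n,"TCP px",u,v)
    u,v=int(u),int(v); tiles.append(cv2.resize(im[v-40:v+40,u-50:u+50],(400,320)))
    d=(abs(l)<.04).all(-1); h,_,_=np.histogram2d(l[d][:,2]*1e3,l[d][:,1]*1e3,bins=[range(-40,41,5),range(-40,41,5)]); print(h.astype(int))
w=imaging.grab_frame("wrist")["image"]; t=cv2.resize(w[150:360,150:410],(347,280)); t=np.hstack([t,np.zeros((280,453,3),np.uint8)])
cv2.imwrite("pics/m9.png",np.vstack([np.hstack(tiles),t])[:,:,::-1])
E
```

```text
wrist x vs z
[[  0   0   0   0   0   0   0   0   0   0  29   0   0   0   0   0]
 [  0   0   0   0   0   0  10   0   0   6  43   0   0   0   0   0]
 [  0   0   0   0   0   0   0   0   0   8  77   0   0   0   0   0]
 [  0   0   0   0   0   0   0   0   0   3  76   0   0   0   0   0]
 [  0   0   0   0   0   0   0   0   0   2  72   0   0   0   0   0]
 [  0   0   0   0   0   0   0   0   0   2  63   0   0   0   0   0]
 [  0   0   0   0   0   0   0   0   0   1  48   0   0   0   0   0]
 [  0   0   0   0   0   0   0   0   0   0   0   0   0   0   0   0]
 [  0   0   0   0   0   0   0   0   0   0   0   0   0   0   0   0]
 [  0   0   0   0   0   0   0   0   0   0   0   1   0   0   0   0]
 [  0   0   0   0   0   0   0   0  23 162 165 174 110   0   0   0]
 [  0   0   0   0   0   0   0   0   0   1   0   0  39   0   0   0]
 [  0   0   0   0   0   0   0   0   0   0   0   0  28   0   0   0]
 [  0   0   0   0   0   0   0   0   0   0   0   0  16   0   0   0]
 [  0   0   0   0   0   0   0   0   0   0   0   0  15   0   0   0]
 [  0   0   0   0   0   0   0   0   0   0   0   0  11   0   0   0]
 [  0   0   0  
[... 1150 characters left out ...]
 0  0  0  0  0  0  0  0  0  0  0  0]
 [ 0  0  0  0  0  0  0  0  0  0  0  0  0  0  0  0]
 [ 0  0  0  0  0  0  0  0  0  0  0  0  0  0  0  0]
 [ 0  0  0  0  0  0  0  0  1  0  0  0  0  0  0  0]
 [ 0  0  0  0  0  0  4  6  2  0  0  0  0  0  0  0]
 [ 0  0  0  0  0  0  2  0  2  0  0  0  0  0  0  0]
 [ 0  0  0  0  0  0  1  2  2  0  0  0  0  0  0  0]
 [ 0  0  0  0  0  0  0  1  0  0  0  0  0  0  0  0]
 [ 0  0  0  0  0  0  0  2  2  0  0  0  0  0  0  0]
 [ 0  0  0  0  0  0  0  2  2  0  0  0  0  0  0  0]
 [ 0  0  0  0  0  0  0  0  5  0  0  0  0  0  0  0]
 [ 0  0  0  0  0  0  0  5  4  0  0  0  0  0  0  0]
 [ 0  0  0  0  0  0  0  1  7  0  0  0  0  0  0  8]
 [ 0  0  0  0  0  0  0  2  4  0  0  0  0  0  5 15]]
```

View pics/m9.png

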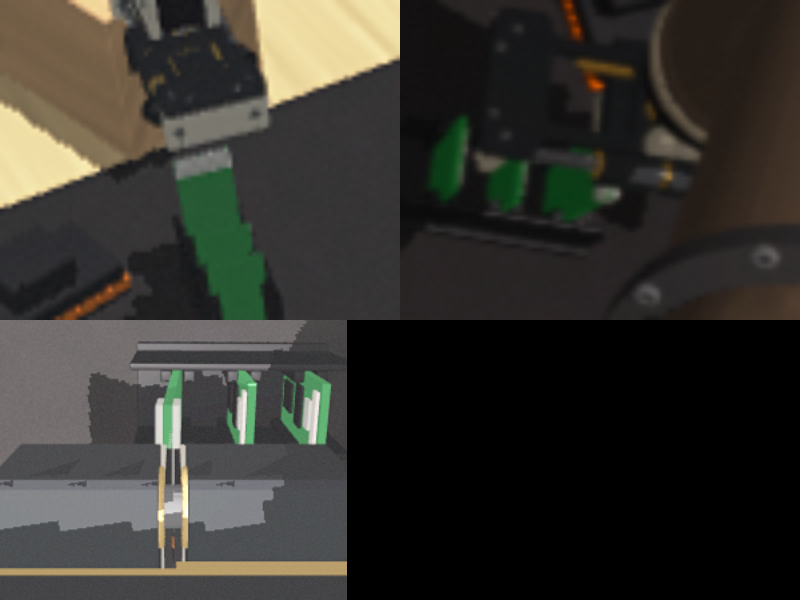

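>>> send_rows(targets=[0, -0.0015, 0, 0, 0, 0, 0.32, 0, -0.0015, 0, 0, 0, 0, 0.32, 0, -0.0015, 0, 0, 0, 0, 0.32, 0, -0.0015, 0, 0, 0, 0, 0.32, 0, -0.0015, 0.02, 0, 0, 0, 0.32, 0, -0.0015, 0.035, 0, 0, 0, 0.32, 0, -0.0015, 0.035, 0, 0, 0, 0.32])

```text
time: 22.5
ee_pos: [0.5597, -0.3178, 0.0982]
orientation: [-3.141, -0.003, 2.959]
force: [-0.5, 0.4, -0.6]
finger_gap: 0.0293
finger_force: 0.0
```

```bash
python3 - <<'E'
from nx import *
o=status.get_obs(); X=R.from_euler('xyz',o["orientation"]); print(o["ee_pos"],o["finger_gap"],o["force"])
f=imaging.grab_frame("wrist"); L=(cloud(f)-o["ee_pos"])@X.as_matrix()
d=(abs(L[...,1])<.045)&(abs(L[...,0])<.025)&(L[...,2]<.02)&(L[...,2]>-.07)
h,_,_=np.histogram2d(L[d][:,2]*1e3,L[d][:,1]*1e3,bins=[range(-70,21,5),range(-45,46,5)]); print(h.astype(int))
E
```

```text
[ 0.56  -0.318  0.098] 0.029290054518346088 [-0.457  0.408 -0.597]
[[  0   0   0   0   0   0  37   0   0   0   0  34   0   0   0   0   0   0]
 [  0   0   0   0  10  11  28   0   0   0   0  25   5   7   0   0   0   0]
 [  0   0   0   0  44  58  16   0   0   0   0  18  57  55   0   0   0   0]
 [  0   0   0   2  58  66  16   0   0   0   0  11  67  55   6   0   0   0]
 [  0   0   0  13  55  54  17   0   0   0   0  13  56  55  16   0   0   0]
 [  0   0   0  20  44  50  23   0   0   0   0  17  51  49  22   0   0   0]
 [  0   0   0  23  44  50  21   0   0   0   0  21  50  45  23   0   0   0]
 [  0   0   0   3  29  43  30 102 482 305   0  23  39  32   5   0   0   0]
 [  0   0   0   0   3  26  19  59 114  73   0  17  31   2   0   0   0   0]
 [  0   0   0   0   0   0   0   4  33  44   0   0   0   0   0   0   0   0]
 [  0   0   0   0   0   0   0   0  16   7   0   0   0   0   0   0   0   0]
 [  0   0   0   0   0   0   0   0  13   8   0   0   0   0   0   0   0   0]
 [  0   0   0   0   0   0   0   0   9   9   0   0   0   0   0   0   0   0]
 [  0   0   0   0   0   0   0   0  11   6   0   0   0   0   0   0   0   0]
 [  0   0   0   0   0   0   0   0   8  19   0   0   0   0   0   0   0   0]
 [  0   0   0   0   0   0   0   0   5   8   0   0   0   0   0   0   2   0]
 [  0   0   0   0   0   0   0   0   5   8   0   0   0   0   0   0 334  73]
 [  0   0   0   0   0   0   0   0   4  26   0   0   0   0   0   0  80   3]]
```

The depth profile shows the real fingertips about 26 mm behind the reported TCP, so I'll allow for that. I'll go 18 mm lower and then close.

>>> send_rows(targets=[0.002, -0.002, 0.02, 0, 0, 0, 0.32, 0.002, -0.002, 0.029, 0, 0, 0, 0.32, 0.002, -0.002, 0.029, 0, 0, 0, 0, 0.002, -0.002, 0.029, 0, 0, 0, 0, 0.002, -0.002, 0.029, 0, 0, 0, 0, 0.002, -0.002, 0.029, 0, 0, 0, 0, 0.002, -0.002, 0.029, 0, 0, 0, 0])

```text
time: 23.42
ee_pos: [0.5594, -0.319, 0.0824]
orientation: [-3.141, -0.0, 2.959]
force: [0.6, 1.6, 1.0]
finger_gap: 0.0099
finger_force: 30.0
```

>>> send_rows(targets=[0, 0, -0.02, 0, 0, 0, 0, 0, 0, -0.05, 0, 0, 0, 0, 0, 0, -0.1, 0, 0, 0, 0, 0, 0, -0.18, 0, 0, 0, 0, 0, 0, -0.27, 0, 0, 0, 0, 0, 0, -0.27, 0, 0, 0, 0, 0, 0, -0.27, 0, 0, 0, 0])

```text
time: 24.3
ee_pos: [0.559, -0.3194, 0.245]
orientation: [-3.14, 0.0, 2.958]
force: [0.4, -0.8, -0.9]
finger_gap: 0.0096
finger_force: 30.0
```

```bash
python3 - <<'E'
from nx import *
o=status.get_obs(); X=R.from_euler('xyz',o["orientation"]); print(o["ee_pos"],o["orientation"],o["finger_gap"],o["force"])
for n in ("wrist","scene"):
    f=imaging.grab_frame(n); im=f["image"].astype(int); P=cloud(f); L=(P-o["ee_pos"])@X.as_matrix()
    d=(abs(L[...,1])<.03)&(abs(L[...,0])<.05)&(L[...,2]<.1)&(L[...,2]>-.05)&(im[...,1]>im[...,0]+20)
    print(n,d.sum(),np.round(np.percentile(L[d],[1,10,50,90,99],axis=0)*1e3,1))
    b=L[d]; 
    for z0 in (0,.02,.04,.06):
        s=b[(abs(b[:,2]-z0)<.008)]; print(z0,len(s),np.round(np.median(s,0)*1e3,1) if len(s) else '',np.round((s.min(0),s.max(0)),3).tolist() if len(s) else '')
    r=(np.hypot(P[...,0]-.56,P[...,1]+.29)<.09)&(P[...,2]>.07)&(P[...,2]<.1)&(im[...,1]>im[...,0]+20); print("spares",rect(P,r) if r.sum() else 0)
T=tool(178.2,0); c=np.array([.538,.254,.25])
nx((np.array([.5,.0,.25]),tool(174,0)),(c,T),([.538,.25,.09],tool(178.2,0,187)),rows=10)
E
```

```text
[ 0.559 -0.319  0.245] [-3.14   0.     2.958] 0.009646646721019435 [ 0.415 -0.788 -0.863]
wrist 400 [[-22.7  -1.7 -47.2]
 [ 10.3  -0.6 -45.9]
 [ 21.1   1.6  -6.4]
 [ 21.4   4.3  43.4]
 [ 21.6   4.7  68.7]]
0 51 [21.2  1.6 -0.4] [[0.021, -0.001, -0.008], [0.021, 0.003, 0.007]]
0.02 35 [21.2  1.8 19.8] [[0.009, -0.001, 0.012], [0.022, 0.004, 0.028]]
0.04 56 [21.   4.  37.6] [[-0.003, -0.001, 0.032], [0.021, 0.005, 0.048]]
0.06 21 [21.1  3.4 58.5] [[0.021, 0.001, 0.054], [0.021, 0.005, 0.066]]
spares (array([ 571., -262.]), array([40.4, 44.1]), 79.0, 86.7, np.int64(426))
scene 443 [[-22.9   0.5 -27.8]
 [-19.5   2.8 -14.1]
 [ -2.5   5.3  24.6]
 [ 16.1   8.   66.1]
 [ 19.9   9.8  75.6]]
0 71 [-2.1  4.7 -0. ] [[-0.023, -0.001, -0.008], [0.02, 0.01, 0.008]]
0.02 71 [-3.3  5.5 20.1] [[-0.023, 0.001, 0.012], [0.02, 0.008, 0.028]]
0.04 69 [-1.   6.1 39.8] [[-0.023, 0.002, 0.032], [0.02, 0.01, 0.048]]
0.06 71 [-1.2  6.5 60. ] [[-0.023, 0.002, 0.052], [0.02, 0.01, 0.068]]
spares (array([ 572.1, -260.9]), array([45.9, 43.3]), 78.4, 78.3, np.int64(120))
q [ 0.25  0.44  0.28  1.48 -0.13  1.24  1.93]
ROW [0.1928, 0.5048, -0.011, -0.0008, -0.003, -0.0997]
pred [-0.21  0.19  0.12  1.81 -0.02  1.15  1.39] err 0.0 m 0.63
pred [-0.53  0.35 -0.    1.58  0.    1.21  1.01] err 0.0 m 0.79
pred [-0.61  0.53  0.02  1.72  0.11  0.96  0.89] err 0.0 m 0.84
```

```bash
cat > n3.py <<'E'
from nx import *
frel=np.array([-.001,.0033,.0748])
def place(foot,tilt=11): T=R.from_rotvec([-tilt,0,0],degrees=True)*tool(178.2,0); return np.array(foot)-T.apply(frel),T
E
python3 - <<'E'
from n3 import *
nx(place([.538,.266,.13]),place([.538,.266,.0135]),rows=11)
E
```

```text
q [ 0.25  0.44  0.28  1.48 -0.13  1.24  1.93]
ROW [0.2162, 0.9701, 0.0653, 0.2425, -0.0292, -0.1922]
pred [-0.71  0.47  0.07  1.54  0.13  1.26  0.84] err 0.0 m 0.74
pred [-0.71  0.57  0.06  1.66  0.14  1.03  0.81] err 0.0 m 0.91
```

>>> send_rows(targets=[0.216, 0.97, 0.02, 0.242, -0.029, -0.192, 0, 0.216, 0.97, 0.02, 0.242, -0.029, -0.192, 0, 0.216, 0.97, 0.02, 0.242, -0.029, -0.192, 0, 0.216, 0.97, 0.02, 0.242, -0.029, -0.192, 0, 0.216, 0.97, 0.02, 0.242, -0.029, -0.192, 0, 0.216, 0.97, 0.02, 0.242, -0.029, -0.192, 0, 0.216, 0.97, 0.02, 0.242, -0.029, -0.192, 0, 0.216, 0.97, 0.02, 0.242, -0.029, -0.192, 0, 0.216, 0.97, 0.065, 0.242, -0.029, -0.192, 0, 0.216, 0.97, 0.065, 0.242, -0.029, -0.192, 0])

```text
time: 25.65
ee_pos: [0.5359, 0.2799, 0.2025]
orientation: [-2.949, 0.005, 3.114]
force: [1.1, -0.0, -0.3]
finger_gap: 0.0097
finger_force: 30.0
```

```bash
cat > look.py <<'E'
from n3 import *
o=status.get_obs(); X=R.from_euler('xyz',o["orientation"]); print(o["ee_pos"],o["finger_gap"],o["force"],"foot est",o["ee_pos"]+X.apply(frel))
for n in ("wrist","scene","top"):
    f=imaging.grab_frame(n); im=f["image"].astype(int); P=cloud(f); L=(P-o["ee_pos"])@X.as_matrix(); z=P[...,2]
    d=(abs(L[...,1])<.03)&(abs(L[...,0])<.05)&(L[...,2]<.1)&(L[...,2]>-.05)&(im[...,1]>im[...,0]+20)
    if d.sum()>20:
        for z0 in (-.03,0,.03,.06):
            s=L[d&(abs(L[...,2]-z0)<.01)]
            if len(s): print(n,z0,len(s),np.round(np.percentile(s,[3,50,97],axis=0)[:,:2]*1e3,1).tolist())
        print("Lz max",np.percentile(L[d][:,2],99))
    c=(np.hypot(P[...,0]-.538,P[...,1]-.254)<.055)&(abs(z-.083)<.006)&(im[...,1]<im[...,0]+15)
    if c.sum()>20: print(n,"rim",rect(P,c))
    np.savez(f"l_{n}.npz",P=P,im=im)
E
python3 look.py; python3 -c "
from n3 import *
nx(place([.538,.266,.0135]),rows=4)"
```

```text
[0.536 0.28  0.202] 0.009747145735326663 [ 1.067 -0.038 -0.315] foot est [0.537 0.269 0.128]
wrist -0.03 83 [[20.9, -1.4], [21.1, 0.4], [21.5, 2.3]]
wrist 0 65 [[21.0, -0.6], [21.2, 1.5], [21.5, 3.3]]
wrist 0.03 74 [[-0.5, -0.8], [21.0, 3.7], [21.4, 4.6]]
wrist 0.06 30 [[21.0, 1.3], [21.2, 3.3], [21.4, 4.9]]
Lz max 0.06945544164585188
wrist rim (array([536.7, 255.5]), array([64.5, 64.8]), 88.2, 83.6, np.int64(1560))
scene -0.03 10 [[-22.1, 5.1], [-21.4, 7.5], [-17.1, 9.3]]
scene 0 33 [[-22.1, 6.2], [-14.0, 9.8], [4.1, 10.6]]
scene 0.03 51 [[-22.1, 7.6], [-4.4, 10.8], [18.9, 11.7]]
scene 0.06 48 [[-21.5, 8.6], [-5.0, 11.9], [19.4, 12.6]]
Lz max 0.07402934333105436
scene rim (array([538. , 256.6]), array([66.2, 65.5]), 88.0, 80.7, np.int64(224))
top -0.03 5 [[19.3, -1.4], [20.4, -0.8], [21.5, -0.3]]
top 0 15 [[16.1, -1.3], [19.6, 0.4], [21.7, 3.3]]
top 0.03 18 [[13.5, -0.7], [16.5, 0.7], [21.5, 2.3]]
top 0.06 21 [[12.0, 1.1], [16.9, 2.4], [21.2, 4.2]]
Lz max 0.07601845549209854
top rim (array([538.2, 252.8]), array([64.5, 64.1]), 88.4, 82.3, np.int64(206))
q [-0.72  0.47  0.08  1.54  0.12  1.26  0.85]
ROW [-0.0011, 0.0339, 0.1882, -0.0023, -0.0017, 0.0058]
pred [-0.71  0.57  0.07  1.66  0.13  1.02  0.81] err 0.0 m 0.9
```

>>> send_rows(targets=[-0.001, 0.0136, 0.075, -0.002, -0.0017, 0.0058, 0, -0.001, 0.0237, 0.13, -0.002, -0.0017, 0.0058, 0, -0.001, 0.0305, 0.168, -0.002, -0.0017, 0.0058, 0, -0.001, 0.033, 0.183, -0.002, -0.0017, 0.0058, 0, -0.001, 0.033, 0.183, -0.002, -0.0017, 0.0058, 0])

```text
time: 26.42
ee_pos: [0.5391, 0.2741, 0.093]
orientation: [-2.95, 0.009, 3.106]
force: [-0.3, 0.2, -0.2]
finger_gap: 0.0097
finger_force: 30.0
```

```bash
python3 - <<'E'
from n3 import *
o=status.get_obs(); X=R.from_euler('xyz',o["orientation"]); print(o["ee_pos"],o["force"],"foot est",o["ee_pos"]+X.apply(frel))
nx(place([.538,.266,.0125]),rows=3)
E
```

```text
[0.539 0.274 0.093] [-0.311  0.205 -0.172] foot est [0.54  0.263 0.019]
q [-0.71  0.57  0.08  1.66  0.13  1.03  0.82]
ROW [0.004, 0.0067, 0.0096, 0.0006, 0.0027, -0.0073]
pred [-0.71  0.58  0.07  1.66  0.13  1.02  0.81] err 0.0 m 0.9
```

>>> send_rows(targets=[0.002, 0.004, 0.005, 0, 0, 0, 0, 0.002, 0.005, 0.009, 0, 0, 0, 0, 0.002, 0.005, 0.009, 0, 0, 0, 0])

```text
time: 26.8
ee_pos: [0.5379, 0.2773, 0.0874]
orientation: [-2.951, 0.01, 3.107]
force: [-0.1, -1.1, -0.0]
finger_gap: 0.0097
finger_force: 30.0
```

>>> send_rows(targets=[0, 0, 0.0025, 0, 0, 0, 0, 0, 0, 0.0025, 0, 0, 0, 0])

```text
time: 27.05
ee_pos: [0.5382, 0.277, 0.086]
orientation: [-2.952, 0.01, 3.106]
force: [0.2, 0.5, 1.2]
finger_gap: 0.0096
finger_force: 30.0
```

>>> send_rows(targets=[0, 0, 0.002, 0, 0, 0, 0, 0, 0, 0.002, 0, 0, 0, 0])

```text
time: 27.3
ee_pos: [0.5388, 0.2775, 0.0857]
orientation: [-2.953, 0.011, 3.107]
force: [-0.6, 1.3, 8.1]
finger_gap: 0.0098
finger_force: 30.0
```

>>> send_rows(targets=[0, 0, -0.001, 0, 0, 0, 0, 0, 0, -0.001, 0, 0, 0, 0.3, 0, 0, -0.001, 0, 0, 0, 0.3, 0, 0, -0.001, 0, 0, 0, 0.3, 0, 0, -0.001, 0, 0, 0, 0.3])

```text
time: 27.92
ee_pos: [0.5379, 0.2766, 0.085]
orientation: [-2.951, 0.009, 3.106]
force: [1.0, 0.1, -0.3]
finger_gap: 0.0277
finger_force: 0.0
```

```bash
python3 look.py
```

```text
[0.538 0.277 0.085] 0.027684483893762605 [ 0.965  0.073 -0.283] foot est [0.539 0.266 0.011]
wrist -0.03 91 [[19.7, 1.8], [20.0, 3.6], [20.4, 5.5]]
wrist 0 67 [[12.5, 1.5], [20.2, 3.7], [20.6, 5.5]]
wrist 0.03 53 [[7.6, 1.7], [20.3, 2.3], [20.6, 5.5]]
wrist 0.06 2 [[9.6, 1.2], [9.7, 1.2], [9.9, 1.2]]
Lz max 0.02980558305515279
wrist rim (array([521.7, 255.9]), array([64.7, 35.5]), 89.1, 83.6, np.int64(2064))
scene -0.03 8 [[-25.5, 3.3], [-24.2, 5.8], [-23.1, 9.5]]
scene 0 14 [[-24.9, 4.6], [-18.5, 7.1], [-3.8, 7.6]]
Lz max 0.0032416430213455727
scene rim (array([539.4, 255.8]), array([66.1, 63.9]), 89.4, 80.9, np.int64(145))
top 0 6 [[16.5, -1.1], [18.0, -0.0], [19.2, 1.5]]
top 0.03 10 [[15.3, -1.2], [17.8, -0.4], [19.2, 3.9]]
top 0.06 6 [[13.5, -1.1], [14.8, 0.0], [16.7, 1.2]]
Lz max 0.07077548612514994
top rim (array([538.1, 253.2]), array([65.6, 63.5]), 88.9, 82.3, np.int64(143))
```

>>> send_rows(targets=[0, 0.004, -0.02, 0, 0, 0, 0.45, 0, 0.004, -0.05, 0, 0, 0, 0.45, 0, 0.004, -0.12, 0, 0, 0, 0.45, 0, 0.004, -0.22, 0, 0, 0, 0.45, 0, -0.15, -0.32, 0, 0, 0, 0.45, 0, -0.4, -0.35, 0, 0, 0, 0.45, 0, -0.5, -0.35, 0, 0, 0, 0.45, 0, -0.5, -0.35, 0, 0, 0, 0.45, 0, -0.5, -0.35, 0, 0, 0, 0.45])

```text
time: 29.2
ee_pos: [0.5263, 0.0242, 0.3486]
orientation: [-2.952, 0.011, 3.107]
force: [1.2, -0.3, 0.2]
finger_gap: 0.0414
finger_force: 0.0
```

```bash
python3 - <<'E'
from n3 import *
o=status.get_obs(); print(o["ee_pos"],o["force"],o["time"])
for n in ("scene","top"):
    f=imaging.grab_frame(n); im=f["image"].astype(int); P=cloud(f); z=P[...,2]
    a=np.load(n+"0.npz"); nr=np.hypot(P[...,0]-.538,P[...,1]-.254)<.08
    c=nr&(abs(z-.083)<.006)&(im[...,1]<im[...,0]+15); print(n,"rim",rect(P,c))
    b=nr&(z>.1)&(z<.16); print("bar/board z>.1",rect(P,b),np.round(P[b].max(0),3))
    d=(np.abs(im-a["image"].astype(int)).max(-1)>70).astype(np.uint8); d=cv2.morphologyEx(d,cv2.MORPH_OPEN,np.ones((4,4)))
    k,_,st,ce=cv2.connectedComponentsWithStats(d)
    print([(st[i,4],ce[i].round().tolist()) for i in range(1,k) if st[i,4]>40])
E
```

```text
[0.526 0.024 0.349] [ 1.203 -0.296  0.163] 29.2
scene rim (array([538.2, 256.7]), array([65.4, 64.6]), 88.1, 80.9, np.int64(230))
bar/board z>.1 (array([541.6, 290.2]), array([10. , 44.8]), 87.1, 127.9, np.int64(117)) [0.564 0.295 0.131]
[(np.int32(341), [330.0, 8.0]), (np.int32(62), [459.0, 2.0]), (np.int32(177), [466.0, 35.0]), (np.int32(1981), [308.0, 102.0]), (np.int32(73), [275.0, 70.0]), (np.int32(42), [436.0, 87.0]), (np.int32(494), [257.0, 117.0]), (np.int32(89), [297.0, 149.0]), (np.int32(593), [366.0, 171.0]), (np.int32(454), [398.0, 201.0]), (np.int32(396), [300.0, 227.0]), (np.int32(208), [361.0, 235.0]), (np.int32(173), [310.0, 299.0]), (np.int32(44), [342.0, 296.0])]
top rim (array([0., 0.]), array([0., 0.]), 0.0, nan, np.int64(0))
  return _methods._mean(a, axis=axis, dtype=dtype,
  ret = ret.dtype.type(ret / rcount)
Traceback (most recent call last):
ValueError: zero-size array to reduction operation maximum which has no identity
```

```bash
python3 -c "
from plant import order
print(order.close_job())"
```

```text
the job is handed in; nothing more can be done
None
```

The cup stands mouth-up on the drip plate and the tall board leans in it, bare end down, both released; I handed the job in at about 29 s of the 72 s, but did not recheck every other object on the bench afterwards.

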